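# Clamp the freshly glued speaker cube with the one-hand bar clamp, pad over the bar first

### The arm

A 6-joint arm with a two-finger parallel gripper is mounted at the origin on the work surface. World frame = base frame: x ahead of the robot, y to its left, z up, the work surface at z = 0. Lengths are in mm, angles in rad, forces in N, time in s.
With the tool pointing down it reaches from about 300 to 950 mm from the base axis. Payload 3.1 kg.
Tool frame: the origin (TCP) lies midway between the tips of the shut fingers; the grasp point (between the pads) lies 19 mm behind it; z points along the fingers, y is the direction in which the jaws open and shut (so a half turn about z gives the same grasp; the last joint's range is limited). The gripper opens to 85 mm and grips with 20 to 120 N. Pads are 22 mm wide; open, the fingers measure 114 mm over their backs; the gripper's body (76 mm by 85 mm) begins 54 mm behind the grasp point. The pads swing forward as they close: fully open they stand 13 mm farther back than shut.
Start: joints at [1.078, 0.308, 1.634, -0, 1.2, -0.07], TCP at [256.473, 569.959, 231.272] pointing down, gripper open.
Joint ranges: [-3.06, 3.06], [-0.79, 1.96], [0.05, 2.63], [-1.19, 4.34], [0.05, 2.64], [-2.94, 2.94]. Speed limits (rad/s): [2.79, 2.79, 3.14, 3.14, 3.14, 3.14].

### API

Orientations are given as a unit quaternion [w, x, y, z].
In Python, from workcell import env gives the robot as it stands.
- The arm moves only by the shell command python3 -m creep 'ROWS' [OPENING]. ROWS is a JSON object of lists of equal length, an entry for each row: "delta_pos": the shift along the world's x, y, z in cm, a list of three; "twist": the turn, a rotation vector about the world's x, y, z in rad, a list of three. A call has 1 to 5 rows; each row shifts and turns the pose as measured when the row begins; what a row does not reach is not made up. A row lasts 1/8 s, in which the tool goes at most 62.5 mm and 10.7 degrees, less where a joint would pass 70% of its speed; a pose out of reach is approached as far as the arm can. A call is refused whole if a number of a shift passes 6.25 or a number of a turn 0.188, either way. A call with a gripper value outside its range is refused whole. OPENING is the finger opening in cm, from 0 to 8.54, set as the call begins (- or left out, the last holds). The fingers move at their own pace and stop on an object; the grip force is fixed at half the most. Time passes only in rows, so rows that do not move let the fingers close. It gives the time, the measured TCP pose, the force and the opening at its end, in the units of the state.
- env.get_obs(): the state, without advancing time (a new reading comes with each control period).
- env.camera(name): name is "scene" or "top" or "wrist"; returns the picture (400x640x3 uint8, red, green, blue); there is no depth.
- env.calibration(name): a dict with "camera_matrix" (3x3 intrinsics, pixels), "k1" (the pictures are not rectified: a ray, as slopes to the right and down, at radius r is drawn at 1 + k1 r^2 times it, then the intrinsics apply), "world_to_cam" (4x4, takes a point from world to camera coordinates). Camera axes: x right, y down, z forward; pixel columns grow to the right and rows downward; lengths in mm; the calibration is good to about 2 mm. A picture is of the moment at which its call begins: read the wrist's pose just before it. calibration takes no time and is no camera call; for the wrist camera it gives the pose at the moment of the call.
- env.close_job(): hands the job in, once; it reports no verdict.
The state is a dict: "time": time; "joint_positions": joint angles; "qvel": joint speeds; "effort": joint torques, N m; "position": TCP position; "orientation": TCP orientation; "force": force on the tool from outside, world axes, zero at the start; "ft_torque": the same for the moment, N m; "opening": finger opening in mm.
Only numpy, scipy, OpenCV 4.12 (cv2) and the standard library are available. Lean on these libraries where they do the work, as an engineer would, in place of code of your own. Each camera call takes 0.05 s, during which the arm holds its last target.

### The job

The side cover of the white speaker cube has just been glued on: hang the loose oak saddle pad astride the clamp's bar, between the moving jaw and the cube, and let go of it. Then pump the clamp's green trigger, squeezing and releasing it, until the jaw pushes the pad against the cube, leaving the jaw itself and the things on the table alone. Finish while still squeezing the trigger, holding the cube pressed at about 20 N; its shell cracks at 40 N.

Things in the scene. Friction and masses are not known exactly. Their poses are not given: they have to be found in the camera images.
- station: Fixed plywood gluing board 150 x 320 x 18 mm (place and yaw vary) with a one-hand ratchet bar clamp bolted on. Origin: on the underside of the board, below the bar; x across the bar, y along it towards the moving jaw, z up. The clamp's grey body stands over y = -100 to -30, 40 mm wide, up to 130 mm above the table.
- standing_jaw (a point): Middle of the rubber facing of the standing jaw, which is fixed to the board and faces +y of the station; at station y = -30, x = 0, 52 mm above the table. Facing 42 mm wide, 52 mm tall. The cube is pressed against it.
- handle_grip (a point): Middle of the back (-y of the station) face of the fixed upright palm handle, 175 mm above the table. Handle: 30 mm across the bar (x), 24 mm along it (y), top 208 mm above the table.
- trigger_blade: The clamp's trigger: a green finger blade 26 wide (x) x 10 thick x 79 mm long, upright in front (+y) of the handle, nearly as tall, on a steel fork that turns on a pivot in the clamp body. It leans away from the handle by 0.12 rad at rest. Origin: the pivot, 66 mm above the table.
- trigger_front (a point): Middle of the blade's front (+y) face, 175 mm above the table: 55 mm from the handle's back face at rest, 36 mm when squeezed home. One finger behind the handle and one before the blade, reaching down from above, pump it by closing and opening; the handle stays put. It pushes back with 3 to 5 N plus about 0.4 of the clamping force.
- trigger (a joint): Trigger angle: 0 at rest, 0.175 rad against its stop (blade moved 19 mm to the handle; pivot 66 mm above the table). A stroke pulls the bar up to 7.5 mm; the first 0 to 3 mm are lost until a tooth bites, so full strokes gain about 6 mm (3 mm under load). Released, it springs back by itself and a ratchet holds the bar, which under load slips back by up to 3 mm to the next tooth.
- clamp_bar (a joint): Travel of the steel bar with the moving jaw, 0 to 0.056 m, growing as the jaw nears the cube; starts between 0 and 0.008. The bar runs along the station's y over the cube: 8 mm wide, 18 mm tall, top 104 mm above the table, with 3 mm saw teeth on top near the clamp body; its tail sticks out behind the body, to y = -150 (at 0) or further.
- bar_jaw: The clamp's steel bar with the grey moving jaw on its +y end, jaw 46 mm wide, 22 to 118 mm above the table. It is to come up by pumping; do not push it by hand (5 N at most). Origin: the station's origin, shifted along -y by the bar's travel; use jaw_front and drape_spot.
- jaw_front (a point): Middle of the front (towards the cube, -y of the station) of the moving jaw's thick soft rubber face, 42 mm wide, 52 mm tall, centre 54 mm above the table. Moves with the bar.
- jaw_face (a joint): How far the soft rubber face is pressed in, 0 to 0.012 m. It gives 4 N per mm: 0.005 m means about 20 N on the cube. Wanted: 0.0025 to 0.0085; the cube cracks at 0.010.
- drape_spot (a point): Point on the middle of the bar's top face, 104 mm above the table, 26 mm before (-y of) the moving jaw's face, moving with the bar: where to hang the pad. The gap between jaw face and cube is 45 to 56 mm along the bar at the start.
- pad: Loose oak saddle pad, an upside-down U standing on its two legs, 0.09 kg: 50 wide (x), 106 tall, 18 mm thick (y); cork makes the legs 26 mm thick up to 50 mm. Origin: middle of its underside. A 15 mm wide slot (in x) runs up to 70 mm; solid above: grip it there across x. Hung on the bar, its y lies along the bar, either way round, underside 34 mm above the table. Starts left or right of the board.
- pad_notch (a point): Middle of the roof of the pad's slot, 70 mm above the pad's underside. It rests on the bar's top when the pad hangs.
- speaker: White plastic speaker cube, 60 mm each way, 0.22 kg, round dark grille on top. Loose on the board under the bar, within 4 mm of the standing jaw, glued cover towards the moving jaw. Origin: centre of its underside, 18 mm above the table; y towards the moving jaw.
- tray: Charcoal ceramic tray 100 x 160 x 20 mm, a bystander behind the board. Origin: centre of its underside.
- tag: Round aluminium tag tracker, 32 mm across, 9 mm thick, lying in the tray, a bystander. Origin: centre of its underside.
- case: Teal earbud case 45 x 62 x 24 mm, a bystander at the left or right of the board. Origin: centre of its underside.
- tin: Stainless tin with twist cap, 64 mm across, 46 mm tall, a bystander. Origin: centre of its underside.
- jar: Glass jar, 72 mm across, 95 mm tall, beside the tin, a bystander. Origin: centre of its underside.
- glue: White glue bottle with an orange cap, 44 mm across, 130 mm tall, a bystander. Origin: centre of its underside.
Not all that is in view belongs to the job. There is more than one size of the pad; the one meant has the size given above. Leave any orange look-alike of the speaker alone.

How it is judged (in metres and radians):
On the way, in this order (a step that is already met when the one before it is completed fails the run):
1. the pad hangs astride the bar between moving jaw and cube, let go and still (z of pad_notch in the frame of drape_spot between -0.004 and 0.004 m and x of pad_notch in the frame of drape_spot between -0.006 and 0.006 m and y of pad_notch in the frame of jaw_front below -0.01 m and y of pad_notch in the frame of speaker above 0.038 m and angle between pad's own z axis and vertical below 0.15 rad and angle between the y axis of pad and the y axis of station, either way round below 0.35 rad and contact force between the fingers and pad below 0.05 N and linear speed of pad below 0.02 m/s), for 0.2 s.
2. the fingers squeeze the trigger (value of joint trigger above 0.06 rad and contact force between the fingers and trigger_blade above 1 N), for 0.05 s.
At the end, for the whole second after the job is handed in: Fingers still squeeze the trigger (over 2 N, 0.015 rad); pad hangs astride the bar (within 6 mm, 0.12 rad), free of the fingers, against the jaw face (within 4 mm), pressing the cube with 10 to 35 N; cube flat on the board (3 mm, 0.06 rad), at rest (contact force between pad and speaker between 10 and 35 N and contact force between the fingers and trigger_blade above 2 N and value of joint trigger above 0.015 rad and y of pad_notch in the frame of jaw_front between -0.017 and -0.01 m and z of pad_notch in the frame of drape_spot between -0.004 and 0.006 m and x of pad_notch in the frame of drape_spot between -0.006 and 0.006 m and angle between pad's own z axis and vertical below 0.12 rad and contact force between the fingers and pad below 0.05 N and angle between speaker's own z axis and vertical below 0.06 rad and z of speaker in the frame of station below 0.021 m and linear speed of speaker below 0.01 m/s); the arm keeps its last pose, push and grip.
It fails at once if the cube is crushed: more than 40 N from the pad (contact force between pad and speaker above 40 N).
It fails at once if the robot shoves the moving jaw (more than 5 N) instead of pumping (contact force between any of the fingers, the arm and bar_jaw above 5 N).
It fails at once if a bystander is moved by more than 30 mm (distance of any of tray, tag, case, tin, jar, glue from where it was at the start of the episode above 0.03 m).
It also fails if it takes over 72 s, if anything falls off the work surface, if the arm or the gripper's body presses on something with over 40 N, if the wrist force passes 120 N, or if a joint passes its speed limit or range.

## Working session

There is one attempt and no reset: what is moved stays moved. The work goes in short steps, Python scripts to look and compute and a shell command to move; the robot and the scene stay as the last step left them, time stands still between calls to the robot, and variables do not carry over. Pictures are saved under pics/ and viewed, and the job is handed in when it is done.

```bash
ls; mkdir -p pics; cat > h.py <<'E'
import numpy as np,cv2
from workcell import env
def snap(n,f):
    c=env.calibration(n); im=env.camera(n); cv2.imwrite('pics/'+f+'.png',im[:,:,::-1]); np.savez('pics/'+f+'.npz',K=c['camera_matrix'],k1=c['k1'],T=c['world_to_cam'],im=im); return im
def load(f):
    d=np.load('pics/'+f+'.npz'); return d
def ray(d,u,v):
    K=d['K'];k1=float(d['k1']);T=d['T']
    p=np.array([(u-K[0,2])/K[0,0],(v-K[1,2])/K[1,1]]);q=p.copy()
    for _ in range(20): q=p/(1+k1*(q@q))
    R=T[:3,:3];o=-R.T@T[:3,3];return o,R.T@np.array([q[0],q[1],1.])
def onz(d,u,v,z):
    o,r=ray(d,u,v);return o+r*(z-o[2])/r[2]
def proj(d,P):
    T=d['T'];c=T[:3,:3]@np.array(P,float)+T[:3,3];q=c[:2]/c[2];q=q*(1+float(d['k1'])*(q@q));K=d['K'];return K[0,0]*q[0]+K[0,2],K[1,1]*q[1]+K[1,2]
def tri(a,b):
    (o1,r1),(o2,r2)=a,b
    A=np.stack([r1,-r2],1);s=np.linalg.lstsq(A,o2-o1,rcond=None)[0];p=o1+r1*s[0];q=o2+r2*s[1];return (p+q)/2,np.linalg.norm(p-q)
E
python3 -c "
from h import *
for n in ['scene','top','wrist']: snap(n,n+'0')
print(env.get_obs())"
```

```text
pics
{'time': 0.15, 'joint_positions': array([ 1.07832579e+00,  3.08873494e-01,  1.63487781e+00, -6.11337909e-06,
        1.19972931e+00, -6.96952845e-02]), 'qvel': array([ 0.00055409, -0.00294042, -0.004987  ,  0.00189192,  0.00239627,
       -0.0007123 ]), 'effort': array([-7.58260194e-04, -4.15806448e+01, -2.77144200e+01, -4.67763675e-05,
        6.04975954e-03,  5.52411279e-06]), 'position': array([256.1479454 , 569.3844897 , 230.27603673]), 'orientation': array([-2.59120434e-04,  2.09815662e-01,  9.77740506e-01, -9.07723297e-04]), 'force': array([ 0.85718345, -0.1398235 , -0.85366793]), 'ft_torque': array([ 0.02852177,  0.01834268, -0.02945541]), 'opening': 85.44873329089756}
```

View pics/scene0.png

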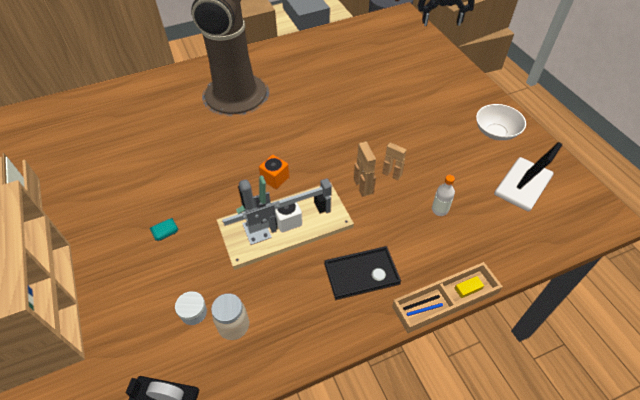

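View pics/top0.png

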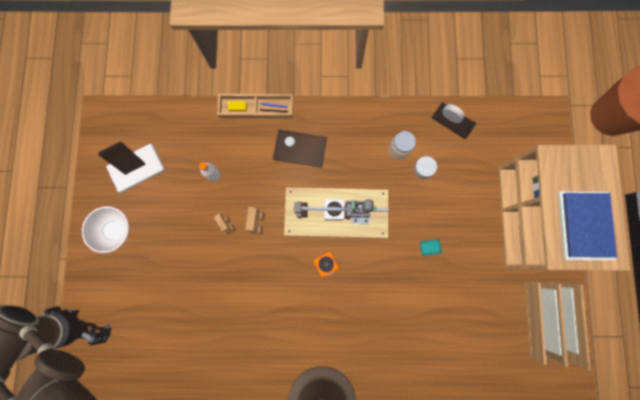

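View pics/wrist0.png

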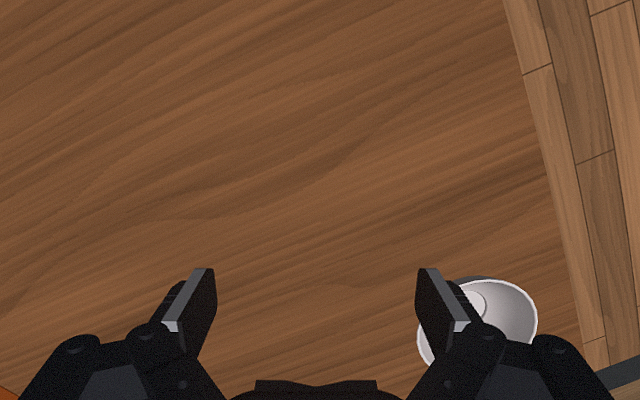

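```bash
python3 -c "
from h import *
a=load('top0')['im'];b=load('scene0')['im']
cv2.imwrite('pics/za.png',cv2.resize(a[170:270,200:400],None,fx=4,fy=4,interpolation=2)[:,:,::-1])
cv2.imwrite('pics/zb.png',cv2.resize(b[130:270,210:410],None,fx=4,fy=4,interpolation=2)[:,:,::-1])
d=load('top0');s=load('scene0')
for p in [(285,188),(389,190),(284,235),(388,237)]: print('board',onz(d,*p,18).round(0))
print(onz(d,335,209,78),'cube');print(onz(d,253,209,106),onz(d,251,231,106),onz(d,225,225,80))
print(onz(d,203,167,130),'glue')
"
```

```text
board [635. 118.  18.]
board [ 630. -208.   18.]
board [488. 119.  18.]
board [ 483. -202.   18.]
[561.48725731 -37.3042011   78.        ] cube
[556.84617169 202.44718639 106.        ] [492.71986427 206.26077256 106.        ] [512.13279786 288.37714133  80.        ]
[676.22396531 347.70038108 130.        ] glue
```

View pics/za.png

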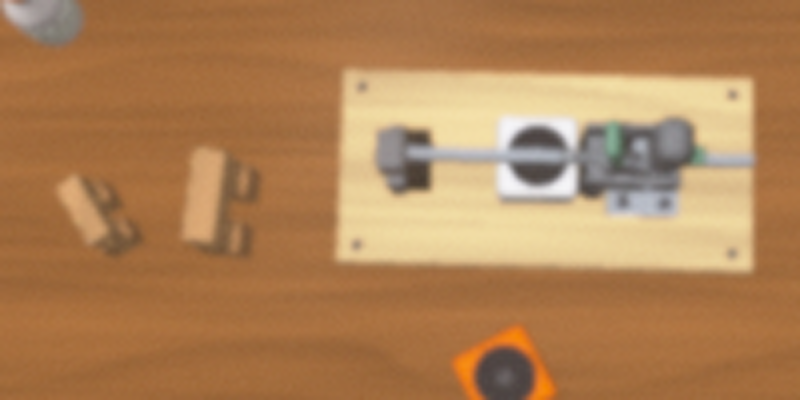

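View pics/zb.png

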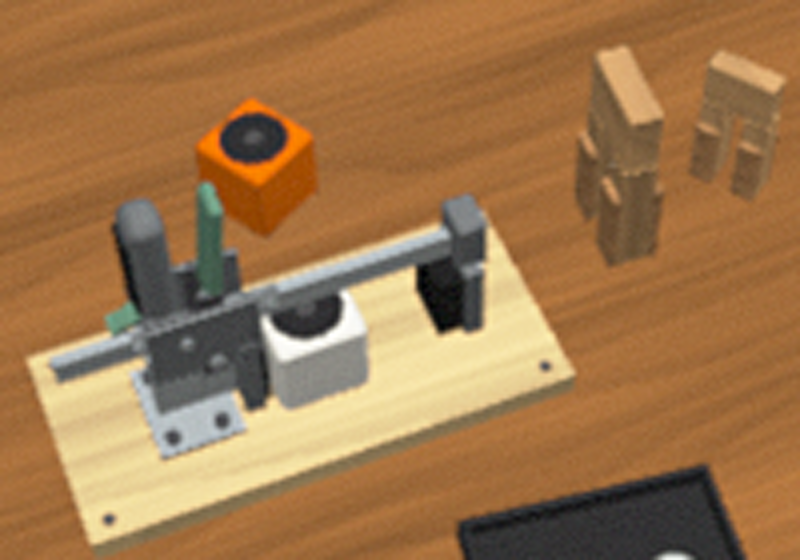

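```bash
python3 -c "
from h import *
d=load('wrist0');T=d['T'];R=T[:3,:3];print((-R.T@T[:3,3]).round(0),R.round(2),d['K'],env.get_obs()['position'])
d=load('top0');s=load('scene0')
for n,a,b,e,z in [('small',(68,180),(102,245),(0,0),106),('large',(208,148),(200,245),0,106)]:
  A=onz(d,200+a[0]/4,170+a[1]/4,z);B=onz(d,200+b[0]/4,170+b[1]/4,z);print(n,A.round(),B.round(),np.linalg.norm(A-B))
"
```

```text
[181. 603. 373.] [[ 0.41  0.91 -0.  ]
 [ 0.86 -0.39  0.32]
 [ 0.29 -0.13 -0.95]] [[352.817331     0.         315.5102554 ]
 [  0.         352.817331   199.71318319]
 [  0.           0.           1.        ]] [256.1479454  569.3844897  230.27603673]
small [539. 307. 106.] [492. 280. 106.] 54.20500106462774
large [563. 206. 106.] [492. 209. 106.] 70.82187992393065
```

```bash
python3 -m creep '{"delta_pos":[[3.7,-3.9,0.3],[3.7,-3.9,0.3],[3.7,-3.9,0.3],[3.7,-3.9,0.3],[3.7,-3.9,0.3]],"twist":[[0,0,-0.13],[0,0,-0.13],[0,0,-0.13],[0,0,-0.13],[0,0,-0.13]]}'
```

```text
time: 0.78
position: [441.7, 370.8, 243.2]
orientation: [-0.001, 0.516, 0.856, -0.002]
force: [0.5, -0.2, -0.1]
opening: 85.3
```

```bash
python3 -m creep '{"delta_pos":[[3.8,-3.9,0.3],[3.3,-3.9,0.3],[0,0,0]],"twist":[[0,0,0],[0,0,0],[0,0,0]]}'; python3 -c "
from h import *
snap('wrist','w1');print(env.get_obs()['position'],env.get_obs()['qvel'])"
```

```text
time: 1.15
position: [516.8, 286.8, 248.9]
orientation: [-0.001, 0.519, 0.855, -0.002]
force: [-0.6, 0.7, 0.5]
opening: 85.6
[515.49847173 288.05115697 248.58776981] [ 0.04874692 -0.00621445  0.01567183  0.01610663  0.00514659  0.00773451]
```

View pics/w1.png

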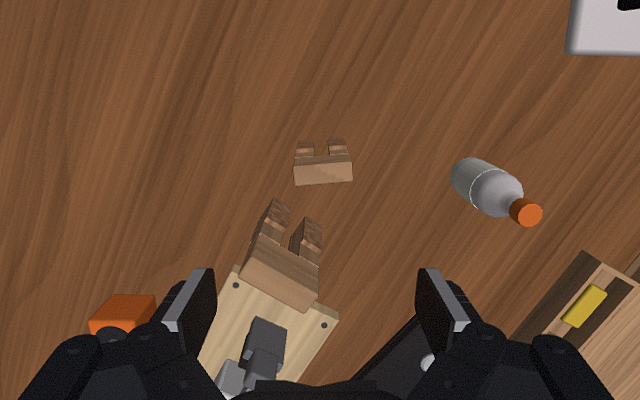

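```bash
python3 -c "
from h import *
a=load('w1')['im']
cv2.imwrite('pics/zw1.png',cv2.resize(a[125:325,220:370],None,fx=4,fy=3.9,interpolation=2)[:,:,::-1][:600])
cv2.imwrite('pics/zw1.png',cv2.resize(a[125:195,280:365],None,fx=8,fy=8,interpolation=2)[:,:,::-1])
cv2.imwrite('pics/zw2.png',cv2.resize(a[190:320,220:340],None,fx=4,fy=4,interpolation=2)[:,:,::-1])
"
```

```text
(no output)
```

View pics/zw1.png

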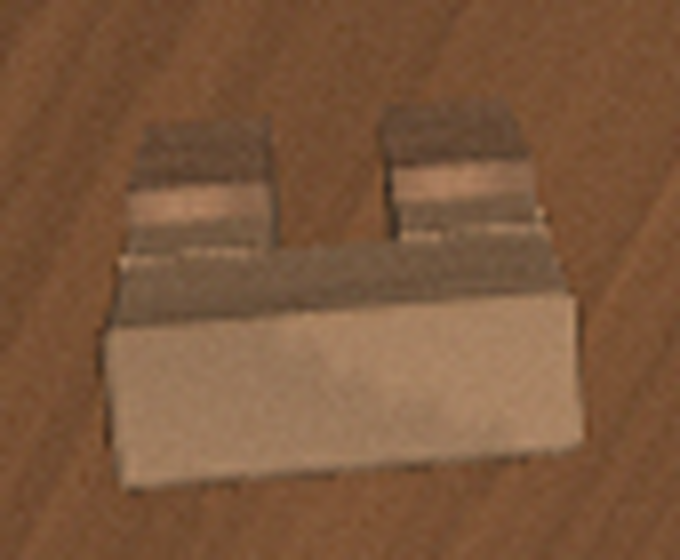

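View pics/zw2.png

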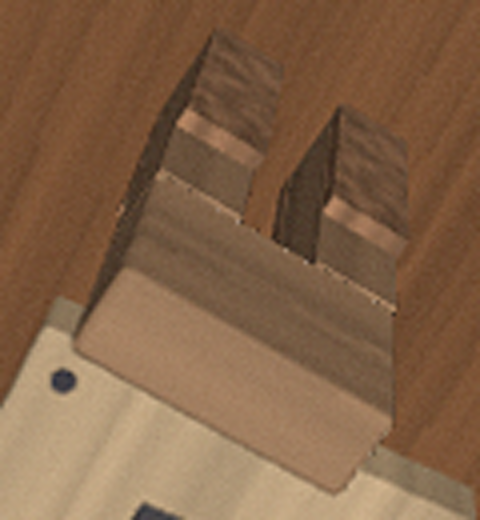

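```bash
python3 -c "
from h import *
d=load('w1');t=load('top0');s=load('scene0')
f=lambda u,v:(280+u/8,125+v/8); g=lambda u,v:(220+u/4,190+v/4)
n=lambda a:np.linalg.norm(a)
for z in (75,106,130):
  C=[onz(d,*f(*p),z) for p in [(107,330),(573,294),(583,440),(122,488)]]
  D=[onz(d,*g(*p),z) for p in [(125,268),(392,430),(340,490),(75,345)]]
  print(z,[round(n(C[i]-C[i-1]),1) for i in range(4)],sum(C).round(1)/4,[round(n(D[i]-D[i-1]),1) for i in range(4)],(sum(D)/4).round(1))
B=[onz(d,*f(*p),0) for p in [(145,122),(520,105)]];print(B,n(B[0]-B[1]))
B=[onz(d,*g(*p),0) for p in [(215,32),(408,147)]];print(B,n(B[0]-B[1]))
# scene tri of top corner
fs=lambda u,v:(210+u/4,130+v/4)
print(tri(ray(d,*f(107,330)),ray(s,*fs(720,52))),tri(ray(d,*f(583,440)),ray(s,*fs(785,75))))
print(tri(ray(d,*f(573,294)),ray(s,*fs(785,75))),tri(ray(d,*f(122,488)),ray(s,*fs(720,52))))
for z in (75,106): print([proj(s,onz(d,*f(*p),z)) for p in [(107,330),(573,294),(583,440),(122,488)]])
print([fs(*p) for p in[(720,52),(708,72),(785,75),(778,92)]])
"
```

```text
75 [np.float64(19.0), np.float64(53.5), np.float64(17.4), np.float64(54.0)] [522.6 290.3  75. ] [np.float64(26.5), np.float64(82.4), np.float64(23.5), np.float64(80.9)] [538.2 162.5  75. ]
106 [np.float64(17.1), np.float64(48.3), np.float64(15.7), np.float64(48.7)] [518.35 297.15 106.  ] [np.float64(23.9), np.float64(74.3), np.float64(21.2), np.float64(73.0)] [532.4 181.8 106. ]
130 [np.float64(15.7), np.float64(44.2), np.float64(14.4), np.float64(44.6)] [515.05 302.45 130.  ] [np.float64(21.9), np.float64(68.1), np.float64(19.4), np.float64(66.8)] [528.  196.9 130. ]
[array([490.35439784, 294.5344432 ,   0.        ]), array([535.33571571, 320.67424591,   0.        ])] 52.02507322444696
[array([495.34706721, 220.87211474,   0.        ]), array([562.47620551, 214.76415129,   0.        ])] 67.40644202185604
(array([494.3985973 , 291.50811457, 103.48358515]), np.float64(2.2998222542206324)) (array([541.93444733, 308.74482754, 119.16499261]), np.float64(6.066991121217519))
(array([534.4555964 , 317.63782952, 107.69764979]), np.float64(1.2377520416929517)) (array([503.79345902, 282.37306941, 116.93337866]), np.float64(6.543654318842615))
[(np.float64(386.02614432216006), np.float64(151.35300807293345)), (np.float64(403.667447053841), np.float64(159.39610558553107)), (np.float64(400.66432532950427), np.float64(163.4778823766634)), (np.float64(382.5071568378762), np.float64(155.6035290948583))]
[(np.float64(389.4420779890226), np.float64(141.99484151381836)), (np.float64(405.66536980025785), np.float64(149.23611209068878)), (np.float64(402.92520549985505), np.float64(152.9123752737126)), (np.float64(386.2354707121636), np.float64(145.83255781466679))]
[(390.0, 143.0), (387.0, 148.0), (406.25, 148.75), (404.5, 153.0)]
```

```bash
python3 -c "
from h import *
d=load('w1');f=lambda u,v:(280+u/8,125+v/8)
C=[onz(d,*f(*p),106) for p in [(107,330),(573,294),(583,440),(122,488)]]
for a,b in((0,1),(3,2)): v=C[b]-C[a];print(np.degrees(np.arctan2(v[1],v[0])))
o=env.get_obs();q=o['orientation'];print(o['position'],2*np.degrees(np.arctan2(q[2],q[1]))-90)
"
python3 -m creep '{"delta_pos":[[0.3,0.9,-4],[0,0,-4],[0,0,-4]],"twist":[[0,0,0.03],[0,0,0],[0,0,0]]}'
```

```text
32.08614216539889
33.75632641796984
[515.49847173 288.05115697 248.58776981] 27.556140044738285
time: 1.58
position: [519.4, 301.6, 130.2]
orientation: [0.0, 0.504, 0.864, 0.003]
force: [-0.5, 0.3, -0.6]
opening: 85.4
```

```bash
python3 -m creep '{"delta_pos":[[0,-0.4,-2.5],[0,0,-2.5],[0,0,-0.5],[0,0,0]],"twist":[[0,0,0.05],[0,0,0],[0,0,0],[0,0,0]]}'; python3 -c "
from h import *
snap('wrist','w2')"
```

```text
time: 2.08
position: [511.4, 300.6, 68.6]
orientation: [-0.004, 0.479, 0.878, -0.001]
force: [-0.6, 0.3, -0.2]
opening: 85.4
```

View pics/w2.png

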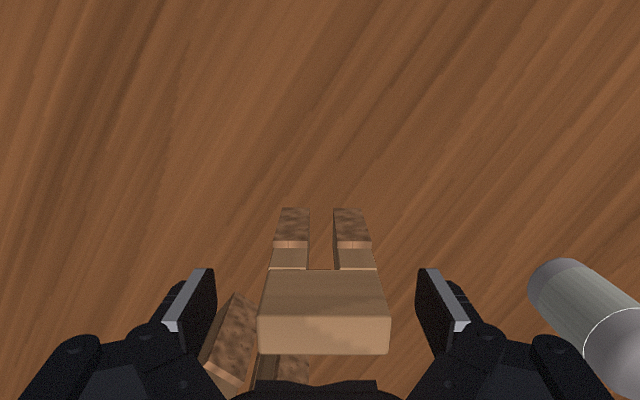

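```bash
python3 -c "
from h import *
d=load('w2');C=[onz(d,*p,106) for p in [(257.5,316),(386,315),(391,352),(257,354)]]
n=np.linalg.norm
print([round(n(C[i]-C[i-1]),1) for i in range(4)],(sum(C)/4).round(1))
v=C[2]-C[3];print(np.degrees(np.arctan2(v[1],v[0])))
o=env.get_obs();q=o['orientation'];p=o['position'];a=2*np.arctan2(q[2],q[1])-np.pi/2;print(p,np.degrees(a))
e=sum(C)/4-p;print('toolx',e[:2]@[-np.sin(a),np.cos(a)],'tooly',e[:2]@[np.cos(a),np.sin(a)])
"
```

```text
[np.float64(17.2), np.float64(45.9), np.float64(16.9), np.float64(50.2)] [516.9 297.5 106. ]
34.05723154201216
[511.50928932 300.5936927   68.94092921] 32.770541450378296
toolx -5.543745465366186 tooly 2.8984889253505433
```

```bash
python3 -m creep '{"delta_pos":[[0.5,-0.3,0.4],[0,0,0]],"twist":[[0,0,0.0],[0,0,0]]}';python3 -m creep '{"delta_pos":[[0,0,0],[0,0,0],[0,0,0],[0,0,0]],"twist":[[0,0,0],[0,0,0],[0,0,0],[0,0,0]]}' 3
```

```text
time: 2.38
position: [518.5, 298.7, 75.8]
orientation: [-0.002, 0.479, 0.878, 0.001]
force: [-0.1, -0.8, -0.5]
opening: 85.5
time: 2.88
position: [519.5, 298.7, 77.6]
orientation: [-0.002, 0.479, 0.878, 0.002]
force: [-0.6, 0.8, 0.4]
opening: 49.3
```

```bash
python3 -m creep '{"delta_pos":[[0,0,3],[0,0,4.5],[0,0,4.5],[0,0,4],[0,0,1]],"twist":[[0,0,0],[0,0,-0.1],[0,0,-0.15],[0,0,-0.15],[0,0,-0.13]]}';python3 -c "
from h import *
snap('wrist','w3');snap('top','t3');snap('scene','s3');a=load('t3')['im']
cv2.imwrite('pics/zt3.png',cv2.resize(a[175:245,275:395],None,fx=6.6,fy=6.6,interpolation=2)[:,:,::-1])
b=load('s3')['im']
cv2.imwrite('pics/zs3.png',cv2.resize(b[165:270,210:360],None,fx=5.3,fy=5.3,interpolation=2)[:,:,::-1])
"
```

```text
time: 3.5
position: [515.7, 296.8, 247.3]
orientation: [-0.006, 0.698, 0.716, 0.0]
force: [-0.5, 0.9, 0.0]
opening: 49.1
```

View pics/w3.png

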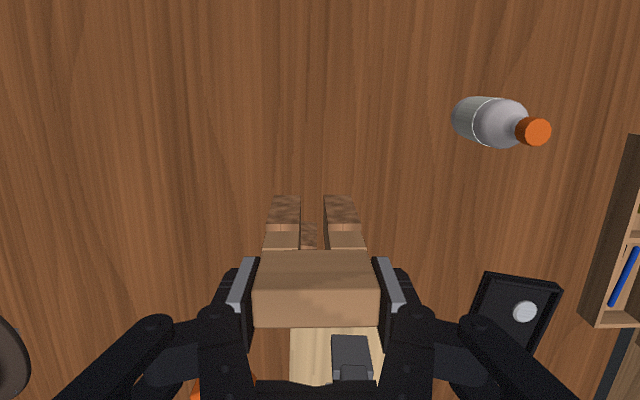

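View pics/zt3.png

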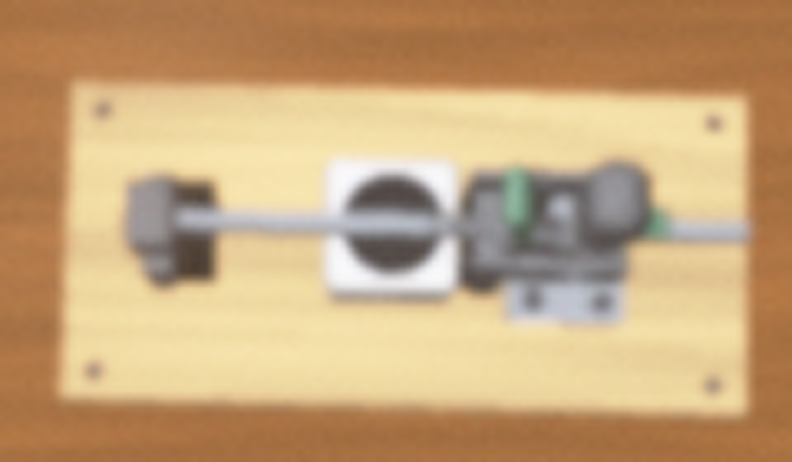

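View pics/zs3.png

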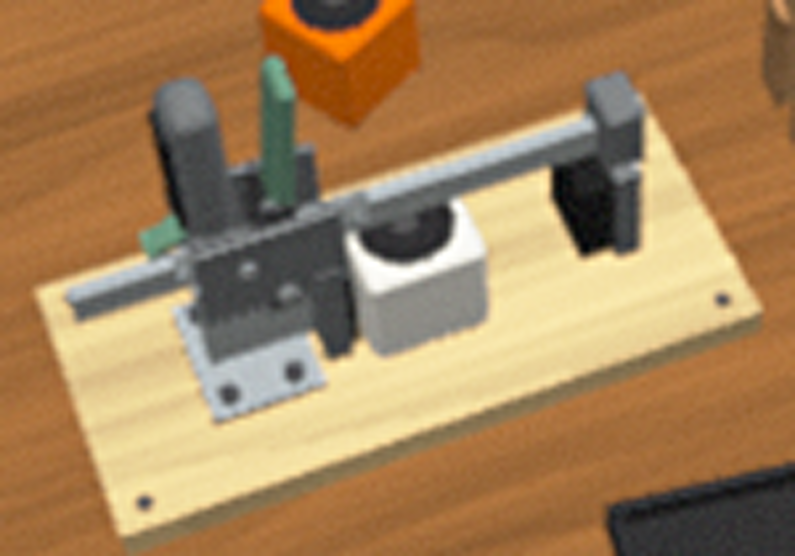

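```bash
python3 -c "
from h import *
t=load('t3');s=load('s3')
z=lambda u,v:((u+.5)/6.6-.5+275,(v+.5)/6.6-.5+175)
y=lambda u,v:((u+.5)/5.3-.5+210,(v+.5)/5.3-.5+165)
print('board',[onz(t,*z(*p),18).round(1) for p in[(73,82),(748,97),(62,400),(748,413)]])
print('bar',[onz(t,*z(*p),104).round(1) for p in[(180,216),(440,225),(740,232)]])
print('cube top',[onz(t,*z(*p),78).round(1) for p in[(328,162),(458,162),(458,292),(328,295)]])
print('jaw top',[onz(t,*z(*p),118).round(1) for p in[(175,178),(175,245)]])
print('jaw face bottom',[onz(t,*z(*p),80).round(1) for p in[(214,183),(214,278)]], onz(t,*z(214,278),28))
print('handle top',onz(t,*z(615,195),208).round(1),'trig top',onz(t,*z(517,172),205).round(1),onz(t,*z(517,195),205))
print('tri handle',tri(ray(t,*z(615,195)),ray(s,*y(190,100))),'trig',tri(ray(t,*z(517,180)),ray(s,*y(278,65))))
print('scene bar',[onz(s,*y(*p),104).round(1) for p in[(80,290),(360,200),(590,125)]])
print(env.get_obs()['position'])
"
```

```text
board [array([638.5, 116.5,  18. ]), array([ 632.4, -204.8,   18. ]), array([487. , 118.9,  18. ]), array([ 482.6, -201.7,   18. ])]
bar [array([562.7,  60.1, 104. ]), array([559.2, -54.8, 104. ]), array([ 556.6, -186.9,  104. ])]
cube top [array([591.1,  -5.3,  78. ]), array([591.3, -64.1,  78. ]), array([532.3, -63.9,  78. ]), array([530.6,  -5.5,  78. ])]
jaw top [array([577.6,  61.8, 118. ]), array([548. ,  61.4, 118. ])]
jaw face bottom [array([581. ,  46.2,  80. ]), array([537.9,  45.8,  80. ])] [543.67781471  47.82583793  28.        ]
handle top [ 558.  -121.2  208. ] trig top [567.7 -81.9 205. ] [558.30875514 -81.8637267  205.        ]
tri handle (array([ 558.59701028, -119.94667545,  206.49428248]), np.float64(2.9794235715767714)) trig (array([563.10878817, -80.68641323, 215.04328686]), np.float64(1.0850253940852697))
scene bar [array([ 556.4, -183.5,  104. ]), array([560., -52., 104.]), array([562.5,  61.5, 104. ])]
[514.04515266 296.0509533  244.03615023]
```

```bash
python3 -m creep '{"delta_pos":[[0.8,-4,0.3],[0.8,-5,0],[0.8,-5,0],[0.8,-5,0],[0.8,-4,0]],"twist":[[0,0,-0.045],[0,0,0],[0,0,0],[0,0,0],[0,0,0]]}';python3 -m creep '{"delta_pos":[[0.4,-3,0],[0,0,0]],"twist":[[0,0,0.0],[0,0,0]]}'
```

```text
time: 4.28
position: [548.8, 62.0, 237.0]
orientation: [-0.011, 0.705, 0.709, -0.008]
force: [1.3, 0.4, -0.9]
opening: 49.2
time: 4.53
position: [550.9, 28.1, 232.8]
orientation: [-0.013, 0.705, 0.709, -0.011]
force: [0.3, 0.5, -0.6]
opening: 48.8
```

```bash
cat > st.py <<'E'
import sys
from h import *
from scipy.spatial.transform import Rotation as Ro
def st(tx=None,yaw=None):
    o=env.get_obs();q=o['orientation'];R=Ro.from_quat([q[1],q[2],q[3],q[0]])
    M=R.as_matrix();print('p',o['position'].round(1),'yaw tooly',np.arctan2(M[1,1],M[0,1]).round(3),'toolz',M[:,2].round(3),'F',o['force'].round(1),'op',round(o['opening'],1),'t',round(o['time'],2),'qv',abs(o['qvel']).max().round(3))
    if tx is not None: print('d cm',((np.array(tx)-o['position'])/10).round(2))
    if yaw is not None:
        c,s=np.cos(yaw),np.sin(yaw);D=np.array([[-s,c,0],[c,s,0],[0,0,-1.]]).T
        print('tw',(Ro.from_matrix(D)*R.inv()).as_rotvec().round(3))
if __name__=='__main__':
    a=[float(x) for x in sys.argv[1:]];st(a[:3] or None,a[3] if len(a)>3 else None)
E
python3 st.py 561.6 20.5 230 -0.021; python3 -c "
from h import *
snap('wrist','w4')"
```

```text
p [550.9  28.1 232.8] yaw tooly 0.004 toolz [-0.034  0.003 -0.999] F [ 0.3  0.5 -0.6] op 48.8 t 4.53 qv 0.032
d cm [ 1.07 -0.76 -0.28]
tw [-0.004 -0.034 -0.025]
```

View pics/w4.png

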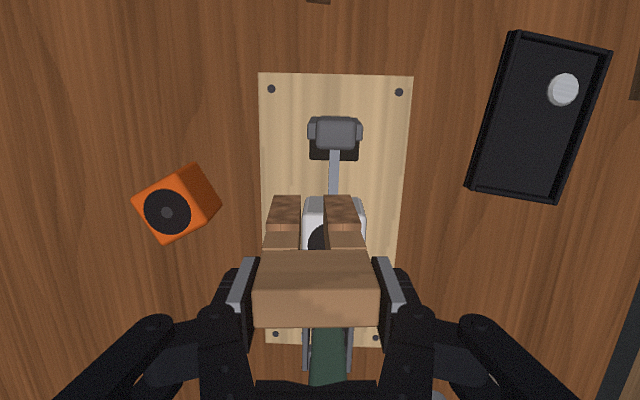

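```bash
python3 -m creep '{"delta_pos":[[1.1,-0.8,-0.3],[0,0,0],[0,0,0]],"twist":[[-0.004,-0.034,-0.025],[0,0,0],[0,0,0]]}';python3 st.py 561.6 20.5 230 -0.021; python3 -c "
from h import *
snap('wrist','w5');a=load('w5')['im'];cv2.imwrite('pics/zw5.png',cv2.resize(a[60:210,260:420],None,fx=4,fy=4,interpolation=2)[:,:,::-1])"
```

```text
time: 4.95
position: [559.5, 24.3, 226.6]
orientation: [-0.003, 0.712, 0.702, -0.001]
force: [0.6, -0.5, -1.8]
opening: 49.3
p [559.5  24.3 226.6] yaw tooly -0.015 toolz [-0.006  0.003 -1.   ] F [ 0.6 -0.5 -1.8] op 49.3 t 4.95 qv 0.009
d cm [ 0.21 -0.38  0.34]
tw [-0.003 -0.006 -0.006]
```

View pics/zw5.png

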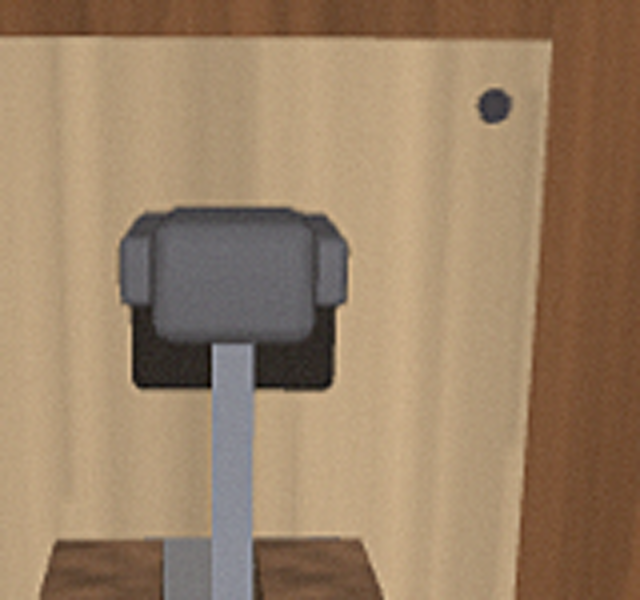

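```bash
python3 -c "
from h import *
w=load('w5');z=lambda u,v:(260+u/4-.375,60+v/4-.375)
print('bar',[onz(w,*z(*p),104).round(1) for p in[(212,345),(252,345),(212,590),(253,590)]])
print('facebot/top',[onz(w,*z(*p),zz).round(1) for p in[(133,385),(332,385)] for zz in(28,80)])
print('pad slot',[onz(w,*z(*p),226.6-78).round(1) for p in[(165,540),(255,540)]],[onz(w,*z(*p),148.6) for p in [(54,540),(360,540)]])
"
```

```text
bar [array([557.6,  60.2, 104. ]), array([565.1,  60.1, 104. ]), array([556.7,  11. , 104. ]), array([564.9,  10.9, 104. ])]
facebot/top [array([536.9,  37.3,  28. ]), array([540.6,  47.8,  80. ]), array([585.6,  36.6,  28. ]), array([582. ,  47.3,  80. ])]
pad slot [array([550. ,  35.9, 148.6]), array([564.8,  35.7, 148.6])] [array([531.72440109,  36.08857956, 148.6       ]), array([582.02051621,  35.4430099 , 148.6       ])]
```

```bash
python3 -m creep '{"delta_pos":[[0.3,-0.2,-1],[0,0,-1.2],[0,0,-1.2],[0,0,0],[0,0,0]],"twist":[[-0.003,-0.006,-0.006],[0,0,0],[0,0,0],[0,0,0],[0,0,0]]}';python3 st.py 562.5 22 190 -0.015; python3 -c "
from h import *
snap('wrist','w6');a=load('w6')['im'];cv2.imwrite('pics/zw6.png',cv2.resize(a[60:210,260:420],None,fx=4,fy=4,interpolation=2)[:,:,::-1])"
```

```text
time: 5.62
position: [561.7, 23.4, 189.3]
orientation: [-0.001, 0.714, 0.7, -0.001]
force: [0.2, -0.1, -1.4]
opening: 49.0
p [561.7  23.4 189.3] yaw tooly -0.019 toolz [-0.002  0.    -1.   ] F [ 0.2 -0.1 -1.4] op 49.0 t 5.62 qv 0.009
d cm [ 0.08 -0.14  0.07]
tw [-0.    -0.002  0.004]
```

View pics/zw6.png

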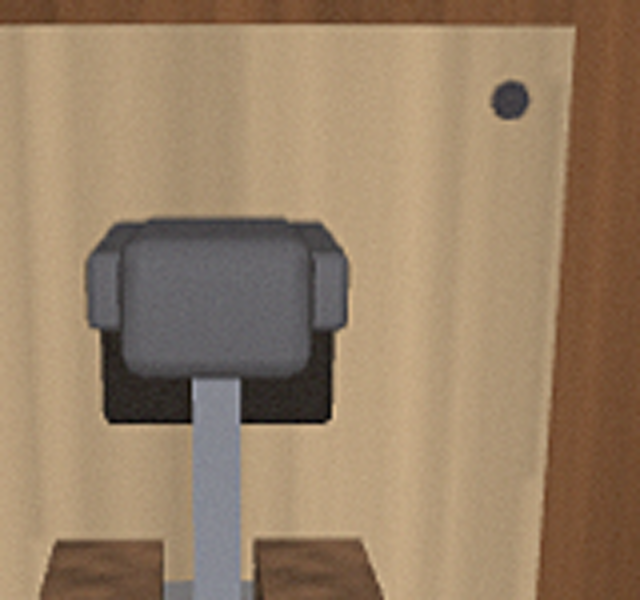

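```bash
python3 -m creep '{"delta_pos":[[0.12,-0.1,0],[0,0,-0.5],[0,0,-0.5],[0,0,-0.5],[0,0,0]],"twist":[[0,0,0],[0,0,0],[0,0,0],[0,0,0],[0,0,0]]}';python3 st.py 562.9 22.7 112 -0.019; python3 -c "
from h import *
snap('wrist','w7');a=load('w7')['im'];cv2.imwrite('pics/zw7.png',cv2.resize(a[60:210,260:420],None,fx=4,fy=4,interpolation=2)[:,:,::-1])"
```

```text
time: 6.3
position: [563.4, 22.1, 174.2]
orientation: [-0.0, 0.714, 0.7, -0.0]
force: [0.4, -0.6, -1.0]
opening: 49.0
p [563.4  22.1 174.2] yaw tooly -0.02 toolz [-0. -0. -1.] F [ 0.4 -0.6 -1. ] op 49.0 t 6.3 qv 0.007
d cm [-0.05  0.06 -6.22]
tw [ 0.    -0.     0.001]
```

View pics/zw7.png

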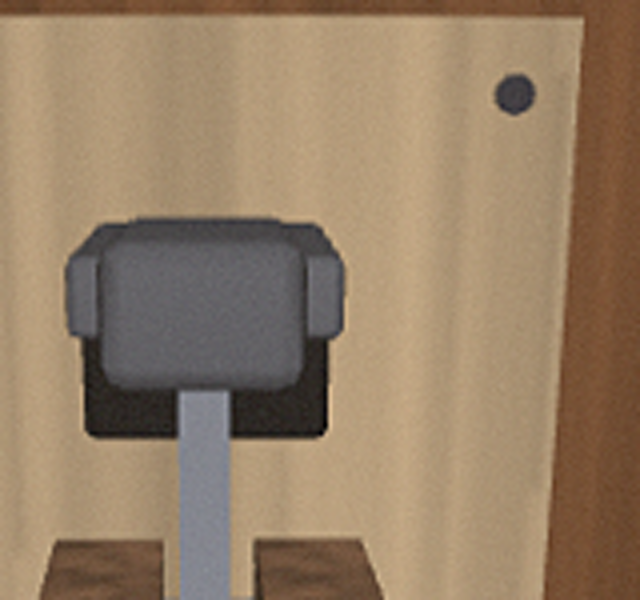

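```bash
python3 -m creep '{"delta_pos":[[-0.06,0,-0.8],[0,0,-1.1],[0,0,-1.1],[0,0,-1.1],[0,0,-0.6]],"twist":[[0,0,0],[0,0,0],[0,0,0],[0,0,0],[0,0,0]]}';python3 st.py 562.7 22.1 112 -0.019
```

```text
time: 6.98
position: [562.8, 22.2, 124.2]
orientation: [0.0, 0.714, 0.7, 0.0]
force: [-0.5, -1.1, -0.6]
opening: 49.2
p [562.8  22.2 124.2] yaw tooly -0.02 toolz [ 0. -0. -1.] F [-0.5 -1.1 -0.6] op 49.2 t 6.97 qv 0.102
d cm [-0.01 -0.01 -1.22]
tw [0.    0.    0.001]
```

```bash
python3 -m creep '{"delta_pos":[[0,0,-0.4],[0,0,-0.3],[0,0,-0.2],[0,0,0]],"twist":[[0,0,0],[0,0,0],[0,0,0],[0,0,0]]}';python3 -c "
from h import *
from st import st
st()
snap('wrist','w8');snap('scene','s8');b=load('s8')['im']
cv2.imwrite('pics/zs8.png',cv2.resize(b[165:270,210:360],None,fx=5.3,fy=5.3,interpolation=2)[:,:,::-1])"
```

```text
time: 7.48
position: [563.0, 22.2, 114.3]
orientation: [0.0, 0.714, 0.7, 0.0]
force: [0.0, 0.3, -0.1]
opening: 48.9
p [563.   22.2 114.3] yaw tooly -0.02 toolz [ 0. -0. -1.] F [ 0.   0.3 -0.1] op 48.9 t 7.47 qv 0.005
```

View pics/w8.png

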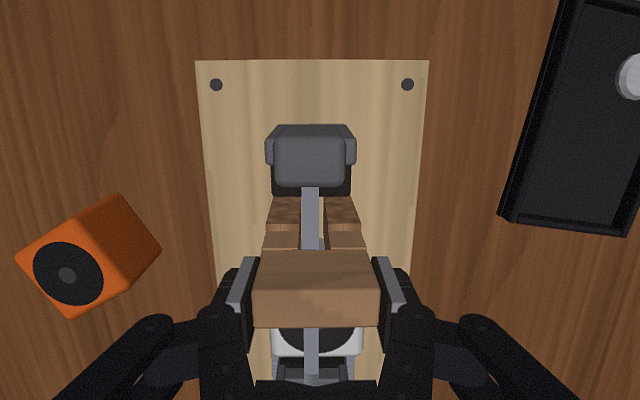

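View pics/zs8.png

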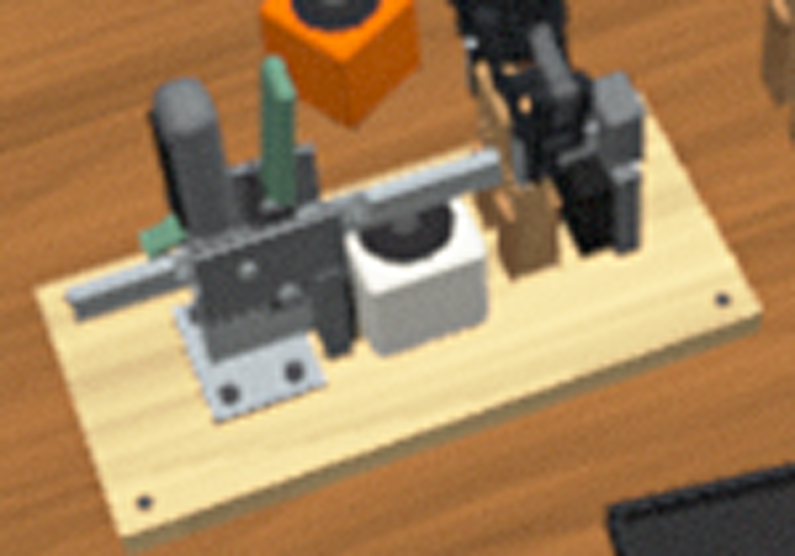

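```bash
python3 -m creep '{"delta_pos":[[-0.05,0,-0.2],[0,0,-0.1],[0,0,0]],"twist":[[0,0,0],[0,0,0],[0,0,0]]}';python3 -m creep '{"delta_pos":[[0,0,-0.1],[0,0,0]],"twist":[[0,0,0],[0,0,0]]}'
```

```text
time: 7.95
position: [563.0, 22.2, 111.8]
orientation: [0.001, 0.714, 0.7, 0.001]
force: [-0.1, 0.2, -1.0]
opening: 49.1
time: 8.2
position: [563.1, 22.1, 111.0]
orientation: [0.001, 0.714, 0.7, 0.001]
force: [1.6, -0.4, 0.1]
opening: 48.7
```

```bash
python3 -m creep '{"delta_pos":[[0,0,-0.1],[0,0,0]],"twist":[[0,0,0],[0,0,0]]}';python3 -m creep '{"delta_pos":[[0,0,-0.1],[0,0,0]],"twist":[[0,0,0],[0,0,0]]}'
```

```text
time: 8.45
position: [563.4, 22.1, 111.0]
orientation: [0.001, 0.714, 0.7, 0.001]
force: [0.4, -0.8, -1.1]
opening: 49.0
time: 8.7
position: [563.5, 22.2, 111.0]
orientation: [0.001, 0.714, 0.7, 0.001]
force: [-1.6, 0.2, -0.8]
opening: 48.9
```

```bash
python3 -m creep '{"delta_pos":[[0,0,-0.2],[0,0,-0.2]],"twist":[[0,0,0],[0,0,0]]}';python3 -m creep '{"delta_pos":[[-0.1,0,0],[0,0,0]],"twist":[[0,0,0],[0,0,0]]}'
```

```text
time: 8.95
position: [563.6, 22.2, 110.7]
orientation: [0.0, 0.714, 0.7, 0.0]
force: [-6.1, -0.7, 15.0]
opening: 49.1
time: 9.2
position: [562.9, 22.2, 110.9]
orientation: [0.001, 0.714, 0.7, 0.001]
force: [-0.1, 0.1, 0.9]
opening: 49.2
```

```bash
python3 -m creep '{"delta_pos":[[0,0,0],[0,0,0],[0,0,0],[0,0,0]],"twist":[[0,0,0],[0,0,0],[0,0,0],[0,0,0]]}' 8.5;python3 -m creep '{"delta_pos":[[0,0,1],[0,0,2],[0,0,3.5],[0,0,3.5],[0,0,2]],"twist":[[0,0,0],[0,0,0],[0,0,0],[0,0,0],[0,0,0]]}';python3 -c "
from h import *
from st import st
st()
snap('wrist','w9');snap('scene','s9');b=load('s9')['im']
cv2.imwrite('pics/zs9.png',cv2.resize(b[165:270,210:360],None,fx=5.3,fy=5.3,interpolation=2)[:,:,::-1])"
```

```text
time: 9.7
position: [562.8, 22.1, 109.7]
orientation: [0.001, 0.714, 0.7, 0.0]
force: [-0.2, -0.1, -0.4]
opening: 84.6
time: 10.32
position: [561.2, 22.2, 233.6]
orientation: [-0.001, 0.714, 0.7, -0.001]
force: [1.4, -0.4, 0.8]
opening: 84.9
p [561.2  22.2 233.6] yaw tooly -0.019 toolz [-0.002 -0.    -1.   ] F [ 1.4 -0.4  0.8] op 84.9 t 10.32 qv 0.328
```

View pics/w9.png

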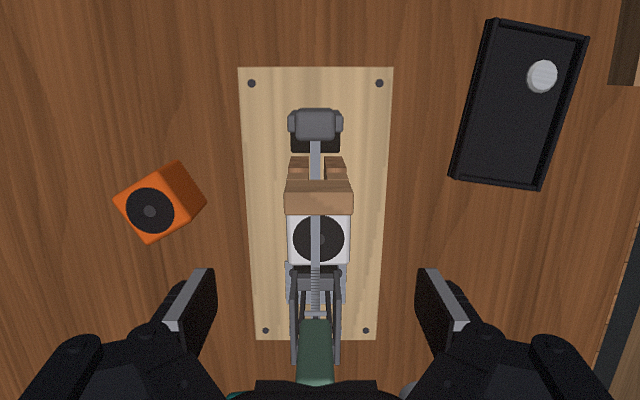

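View pics/zs9.png

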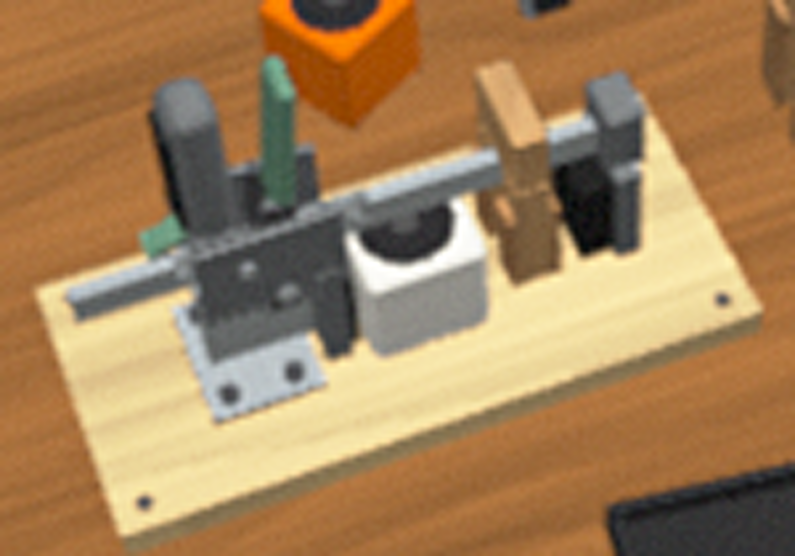

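```bash
python3 -m creep '{"delta_pos":[[0,0,3],[0,-1.5,3],[0,-1.5,0],[0,-1.5,0],[0,-1.5,0]],"twist":[[0,0,0.18],[0,0,0.18],[0,0,0.18],[0,0,0.18],[0,0,0.18]]}';python3 -m creep '{"delta_pos":[[0,-1.5,0],[0,-1.5,0],[0,-1.5,0],[0,-1.5,0]],"twist":[[0,0,0.17],[0,0,0.17],[0,0,0.17],[0,0,0.17]]}'; python3 -m creep '{"delta_pos":[[0,0,0],[0,0,0]],"twist":[[0,0,0],[0,0,0]]}' ; python3 st.py 558.5 -107 300 1.55
```

```text
time: 11.05
position: [559.8, -38.2, 292.4]
orientation: [-0.001, 0.323, 0.946, -0.001]
force: [-0.1, -0.3, 1.0]
opening: 85.3
time: 11.55
position: [557.3, -99.7, 287.5]
orientation: [-0.004, -0.022, 1.0, -0.002]
force: [0.9, 0.5, 0.5]
opening: 85.0
time: 11.8
position: [556.3, -99.8, 285.6]
orientation: [-0.006, -0.019, 1.0, -0.001]
force: [-0.4, 0.7, 0.3]
opening: 85.1
p [556.3 -99.8 285.6] yaw tooly 1.61 toolz [-0.011 -0.002 -1.   ] F [-0.4  0.7  0.3] op 85.1 t 11.8 qv 0.007
d cm [ 0.22 -0.72  1.44]
tw [ 0.002 -0.011 -0.06 ]
```

```bash
python3 -m creep '{"delta_pos":[[0.2,-0.7,0],[0,0,0],[0,0,0]],"twist":[[0.002,-0.011,-0.06],[0,0,0],[0,0,0]]}';python3 -c "
from h import *
from st import st
st()
snap('wrist','w10')
d=load('w10')
print(proj(d,(562,20,140)),proj(d,(558,-120,208)))"
```

```text
time: 12.18
position: [558.0, -104.7, 284.8]
orientation: [-0.001, 0.012, 1.0, 0.001]
force: [0.1, 0.5, -0.1]
opening: 85.0
p [ 558.  -104.7  284.8] yaw tooly 1.547 toolz [-0.001  0.002 -1.   ] F [ 0.1  0.5 -0.1] op 85.0 t 12.18 qv 0.008
(np.float64(461.11959982724545), np.float64(184.34302678752357)) (np.float64(292.6768579802633), np.float64(211.91282166415468))
```

View pics/w10.png

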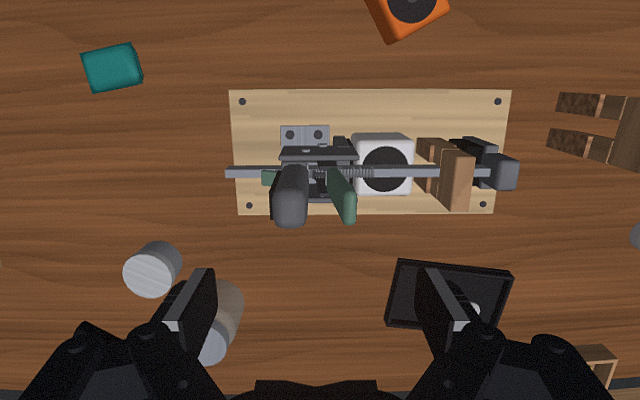

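```bash
python3 -c "
from h import *
d=load('w10');a=d['im'];cv2.imwrite('pics/zw10.png',cv2.resize(a[115:235,220:400],None,fx=4.4,fy=4.4,interpolation=2)[:,:,::-1])"
```

```text
(no output)
```

View pics/zw10.png

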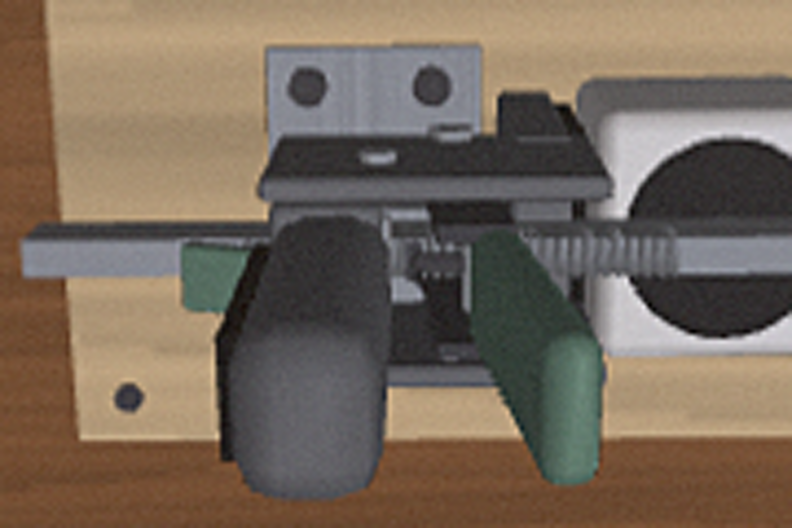

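```bash
python3 -c "
from h import *
d=load('w10');z=lambda u,v:(220+(u+.5)/4.4-.5,115+(v+.5)/4.4-.5)
for zz in (175,190,200,206): print(zz,'handle L/R',onz(d,*z(235,410),zz).round(1),onz(d,*z(384,410),zz).round(1),'black',onz(d,*z(217,400),zz).round(1),'blade',onz(d,*z(545,410),zz).round(1),onz(d,*z(602,410),zz).round(1),'handle x',onz(d,*z(300,340),zz)[0].round(1),onz(d,*z(300,495),zz)[0].round(1),'blade x',onz(d,*z(570,332),zz)[0].round(1),onz(d,*z(570,485),zz)[0].round(1))
"
```

```text
175 handle L/R [ 566.7 -137.3  175. ] [ 567.3 -111.5  175. ] black [ 564.8 -140.3  175. ] blade [568.  -83.7 175. ] [568.3 -73.8 175. ] handle x 554.3 582.9 blade x 554.0 582.2
190 handle L/R [ 561.3 -135.3  190. ] [ 561.9 -111.1  190. ] black [ 559.5 -138.1  190. ] blade [562.5 -84.8 190. ] [562.7 -75.6 190. ] handle x 549.6 576.6 blade x 549.3 575.8
200 handle L/R [ 557.7 -134.   200. ] [ 558.2 -110.7  200. ] black [ 556.  -136.7  200. ] blade [558.8 -85.6 200. ] [559.1 -76.7 200. ] handle x 546.5 572.3 blade x 546.2 571.6
206 handle L/R [ 555.5 -133.2  206. ] [ 556.  -110.5  206. ] black [ 553.8 -135.8  206. ] blade [556.6 -86.1 206. ] [556.8 -77.4 206. ] handle x 544.6 569.7 blade x 544.3 569.1
```

```bash
python3 -m creep '{"delta_pos":[[0,-0.7,-1],[0,0,-2.5],[0,0,-2.5],[0,0,-1],[0,0,0]],"twist":[[0,0,0],[0,0,0],[0,0,0],[0,0,0],[0,0,0]]}';python3 st.py 558.5 -112 158 1.55;  python3 -c "
from h import *
snap('wrist','w11')"
```

```text
time: 12.85
position: [557.7, -112.4, 211.6]
orientation: [-0.001, 0.012, 1.0, 0.0]
force: [1.0, -0.2, -0.2]
opening: 85.2
p [ 557.7 -112.4  211.6] yaw tooly 1.548 toolz [-0.001  0.001 -1.   ] F [ 1.  -0.2 -0.2] op 85.2 t 12.85 qv 0.007
d cm [ 0.08  0.04 -5.36]
tw [-0.001 -0.001  0.002]
```

View pics/w11.png

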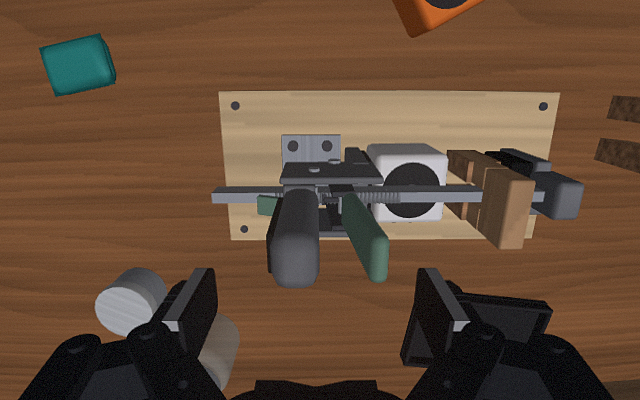

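```bash
python3 -m creep '{"delta_pos":[[0.1,0,-1],[0,0,-1.7],[0,0,-1.7],[0,0,-0.9],[0,0,0]],"twist":[[0,0,0],[0,0,0],[0,0,0],[0,0,0],[0,0,0]]}';python3 st.py 558.5 -117 158 1.55;  python3 -c "
from h import *
snap('wrist','w12')"
```

```text
time: 13.52
position: [559.9, -112.7, 156.9]
orientation: [0.001, 0.011, 1.0, 0.0]
force: [0.4, 0.0, 0.3]
opening: 84.8
p [ 559.9 -112.7  156.9] yaw tooly 1.548 toolz [ 0.002  0.    -1.   ] F [0.4 0.  0.3] op 84.8 t 13.53 qv 0.006
d cm [-0.14 -0.43  0.11]
tw [-0.     0.002  0.002]
```

View pics/w12.png

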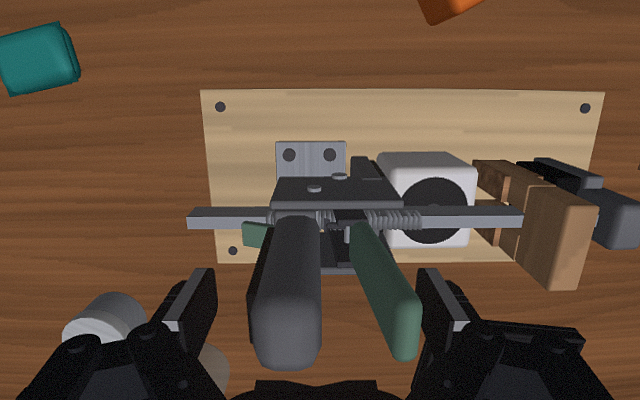

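```bash
python3 -m creep '{"delta_pos":[[-0.1,-0.4,0.1],[0,0,0]],"twist":[[0,0,0],[0,0,0]]}';python3 -m creep '{"delta_pos":[[0,0,0],[0,0,0],[0,0,0],[0,0,0]],"twist":[[0,0,0],[0,0,0],[0,0,0],[0,0,0]]}' 4.5;python3 st.py
```

```text
time: 13.82
position: [559.9, -117.3, 159.4]
orientation: [0.002, 0.011, 1.0, -0.0]
force: [-0.3, 0.8, -0.1]
opening: 85.2
time: 14.32
position: [561.3, -114.0, 161.6]
orientation: [0.004, 0.012, 1.0, 0.002]
force: [0.3, 3.4, -0.3]
opening: 44.8
p [ 561.3 -114.   161.6] yaw tooly 1.547 toolz [ 0.008  0.005 -1.   ] F [ 0.3  3.4 -0.3] op 44.8 t 14.32 qv 0.007
```

```bash
python3 -m creep '{"delta_pos":[[-0.1,-0.2,-0.1],[0,-0.1,0],[0,-0.1,0],[0,0,0]],"twist":[[0,-0.005,0],[0,0,0],[0,0,0],[0,0,0]]}' 3.6;python3 -c "
from h import *
from st import st
st()
snap('wrist','w13')"
```

```text
time: 14.82
position: [561.4, -116.6, 162.1]
orientation: [0.008, 0.012, 1.0, 0.004]
force: [-0.1, 2.8, -1.0]
opening: 35.8
p [ 561.4 -116.6  162.1] yaw tooly 1.547 toolz [ 0.015  0.008 -1.   ] F [-0.1  2.8 -1. ] op 35.8 t 14.82 qv 0.001
```

View pics/w13.png

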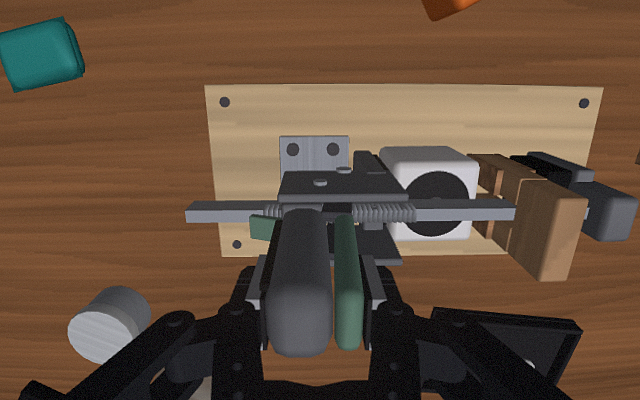

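```bash
python3 -m creep '{"delta_pos":[[-0.2,0,-0.4],[0,0,0],[0,0,0],[0,0,0]],"twist":[[0,-0.015,0],[0,0,0],[0,0,0],[0,0,0]]}' 8.4;python3 -c "
from h import *
from st import st
st([559,-117,159],1.55)
snap('wrist','w14')"
```

```text
time: 15.38
position: [558.3, -118.0, 156.5]
orientation: [0.015, 0.012, 1.0, 0.003]
force: [-0.3, 2.2, 0.7]
opening: 83.9
p [ 558.3 -118.   156.5] yaw tooly 1.547 toolz [ 0.03   0.005 -1.   ] F [-0.3  2.2  0.7] op 83.9 t 15.38 qv 0.002
d cm [0.07 0.1  0.25]
tw [-0.005  0.03   0.003]
```

View pics/w14.png

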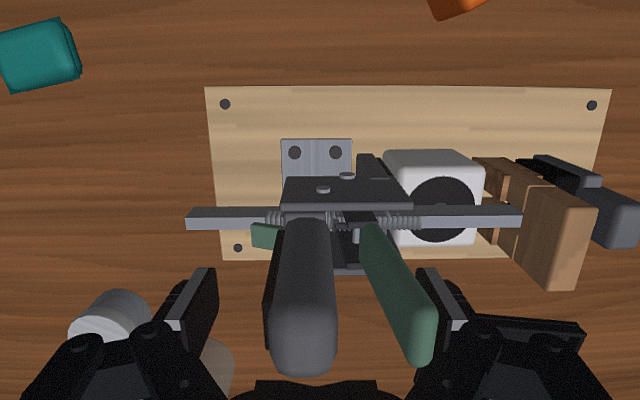

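```bash
python3 -m creep '{"delta_pos":[[0,0.25,0.1],[0,0,0]],"twist":[[-0.005,0.03,0.003],[0,0,0]]}' 8.5;python3 -c "
from h import *
from st import st
st([559,-117,159],1.55)
snap('wrist','w15');snap('top','t15')
a=load('w15')['im'];cv2.imwrite('pics/zw15.png',cv2.resize(a[130:300,360:640],None,fx=2.8,fy=2.8,interpolation=2)[:,:,::-1])
b=load('t15')['im'];cv2.imwrite('pics/zt15.png',cv2.resize(b[175:245,275:395],None,fx=6.6,fy=6.6,interpolation=2)[:,:,::-1])
"
```

```text
time: 15.68
position: [558.7, -116.3, 158.1]
orientation: [-0.001, 0.01, 1.0, -0.001]
force: [-0.0, -0.5, 0.1]
opening: 85.0
p [ 558.7 -116.3  158.1] yaw tooly 1.55 toolz [-0.001 -0.002 -1.   ] F [-0.  -0.5  0.1] op 85.0 t 15.68 qv 0.01
d cm [ 0.03 -0.07  0.09]
tw [ 0.002 -0.001 -0.   ]
```

View pics/zw15.png

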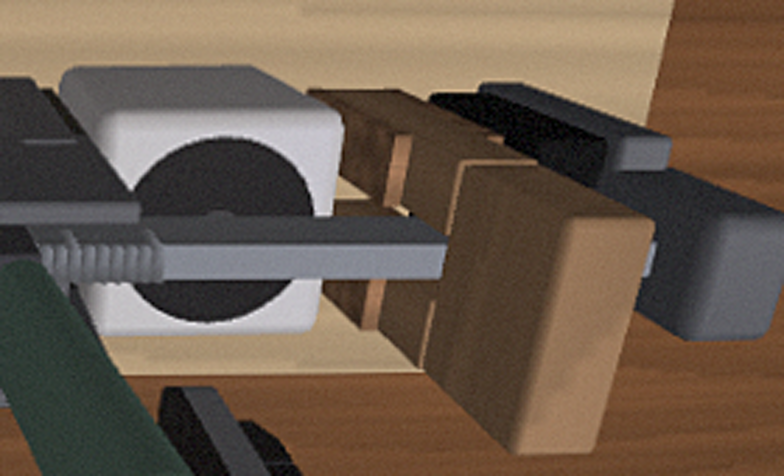

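View pics/zt15.png

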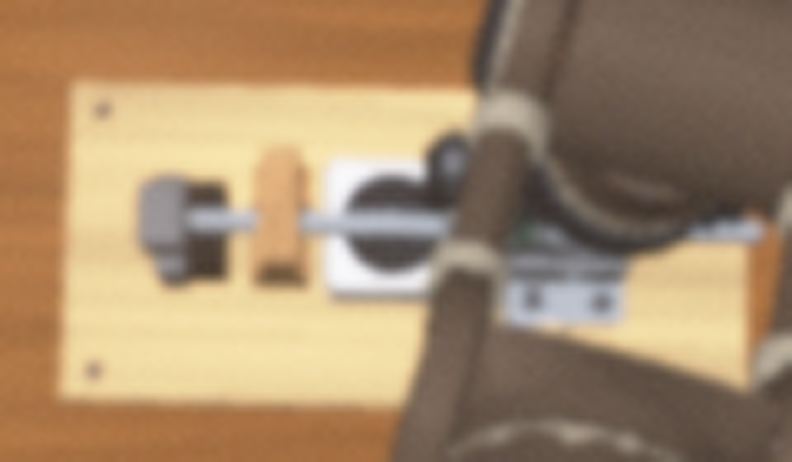

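```bash
python3 -m creep '{"delta_pos":[[0,0,0],[0,-0.1,0],[0,-0.15,-0.1],[0,-0.15,-0.1],[0,0,0]],"twist":[[0,0,0],[0,0,0],[0,0,0],[0,0,0],[0,0,0]]}' 3.6; python3 st.py 559 -116 158 1.55; python3 -m creep '{"delta_pos":[[-0.1,0.1,-0.2],[0,0,0],[0,0,0],[0,0,0]],"twist":[[0,0.005,0],[0,0,0],[0,0,0],[0,0,0]]}' 8.5;python3 st.py 559 -116 158 1.55
```

```text
time: 16.4
position: [559.0, -116.5, 158.9]
orientation: [-0.0, 0.01, 1.0, 0.003]
force: [0.8, -0.7, -2.1]
opening: 36.1
p [ 559.  -116.5  158.9] yaw tooly 1.55 toolz [ 0.     0.005 -1.   ] F [ 0.8 -0.7 -2.1] op 36.1 t 16.4 qv 0.003
d cm [-0.    0.05 -0.09]
tw [-0.005  0.     0.   ]
time: 16.9
position: [557.2, -116.3, 155.6]
orientation: [-0.004, 0.01, 1.0, 0.002]
force: [-0.3, -1.0, 1.1]
opening: 85.0
p [ 557.2 -116.3  155.6] yaw tooly 1.55 toolz [-0.007  0.004 -1.   ] F [-0.3 -1.   1.1] op 85.0 t 16.9 qv 0.005
d cm [0.18 0.03 0.24]
tw [-0.004 -0.007 -0.   ]
```

Stroke 3 (with pose fix).

```bash
python3 -m creep '{"delta_pos":[[0.15,0.05,0.2],[0,-0.1,0],[0,-0.15,0],[0,-0.15,0],[0,0,0]],"twist":[[-0.004,-0.007,0],[0,0,0],[0,0,0],[0,0,0],[0,0,0]]}' 3.6; python3 st.py 559 -116 158 1.55; python3 -m creep '{"delta_pos":[[0,0.1,0],[0,0,0],[0,0,0],[0,0,0]],"twist":[[0,0,0],[0,0,0],[0,0,0],[0,0,0]]}' 8.5;python3 -c "
from h import *
from st import st
st([559,-116,158],1.55)
snap('wrist','w16')
a=load('w16')['im'];cv2.imwrite('pics/zw16.png',cv2.resize(a[130:300,360:640],None,fx=2.8,fy=2.8,interpolation=2)[:,:,::-1])
"
```

```text
time: 17.52
position: [559.7, -116.5, 160.0]
orientation: [0.001, 0.011, 1.0, 0.003]
force: [0.1, 0.2, 0.1]
opening: 36.4
p [ 559.7 -116.5  160. ] yaw tooly 1.549 toolz [ 0.003  0.006 -1.   ] F [0.1 0.2 0.1] op 36.4 t 17.52 qv 0.002
d cm [-0.07  0.05 -0.2 ]
tw [-0.006  0.003  0.001]
time: 18.02
position: [559.4, -116.9, 159.1]
orientation: [0.001, 0.011, 1.0, 0.001]
force: [0.7, 0.8, -0.3]
opening: 84.9
p [ 559.4 -116.9  159.1] yaw tooly 1.55 toolz [ 0.002  0.003 -1.   ] F [ 0.7  0.8 -0.3] op 84.9 t 18.02 qv 0.004
d cm [-0.04  0.09 -0.11]
tw [-0.003  0.002  0.   ]
```

View pics/zw16.png

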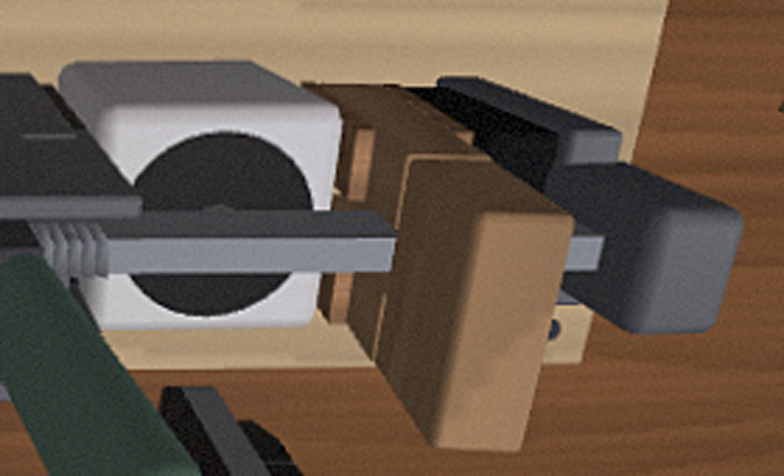

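```bash
python3 -c "
from h import *
z=lambda u,v:(360+u/2.8,130+v/2.8)
for f,j,j2,p,pr,b,c in [('w15',(690,338),(784,215),(515,452),(597,452),(158,262),(343,120)),('w16',(632,330),(740,212),(435,450),(522,450),(107,260),(341,115))]:
  d=load(f);print(f,'jaw',onz(d,*z(*j),118).round(1),onz(d,*z(*j2),118).round(1),'pad top',onz(d,*z(*p),140).round(1),onz(d,*z(*pr),140).round(1),'tooth',onz(d,*z(*b),104).round(1),'cube',onz(d,*z(*c),78).round(1))
"
```

```text
w15 jaw [573.9  58.1 118. ] [546.1  72.1 118. ] pad top [585.8   7.2 140. ] [586.5  24.3 140. ] tooth [559.3 -55.6 104. ] cube [535.2  -6.4  78. ]
w16 jaw [573.4  45.3 118. ] [546.8  63.1 118. ] pad top [586.5  -8.6 140. ] [587.3   9.4 140. ] tooth [560.  -66.7 104. ] cube [535.4  -6.5  78. ]
```

```bash
python3 -c "
from h import *
snap('scene','s16');b=load('s16')['im']
cv2.imwrite('pics/zs16.png',cv2.resize(b[165:255,240:350],None,fx=6.6,fy=6.6,interpolation=2)[:,:,::-1])"
```

```text
(no output)
```

View pics/zs16.png

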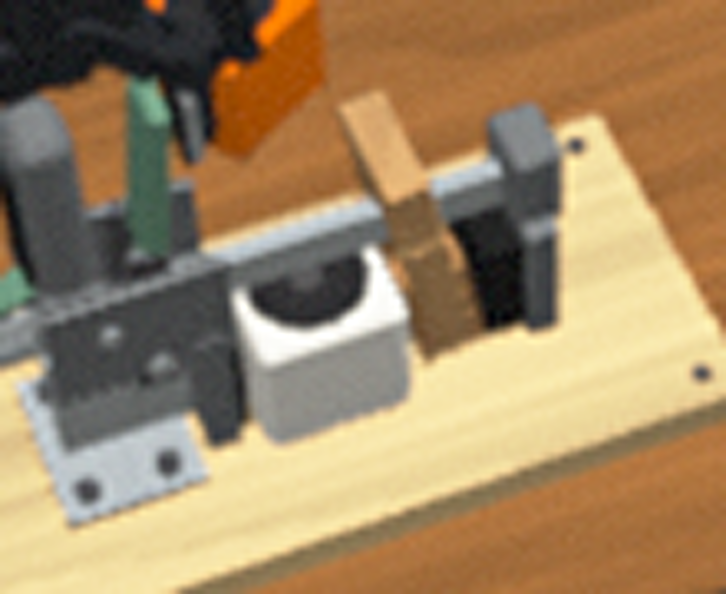

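View pics/w16.png

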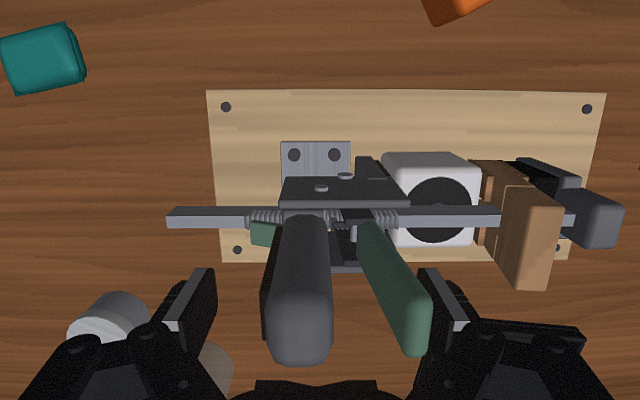

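```bash
python3 -m creep '{"delta_pos":[[0,0.1,-0.1],[0,-0.1,0],[0,-0.15,0],[0,-0.15,0],[0,0,0]],"twist":[[-0.003,0.002,0],[0,0,0],[0,0,0],[0,0,0],[0,0,0]]}' 3.6; python3 st.py 559 -116 158 1.55; python3 -m creep '{"delta_pos":[[0,0.1,-0.1],[0,0,0],[0,0,0],[0,0,0]],"twist":[[0,0,0],[0,0,0],[0,0,0],[0,0,0]]}' 8.5;python3 -c "
from h import *
from st import st
st([559,-116,158],1.55)
snap('wrist','w17')
a=load('w17')['im'];cv2.imwrite('pics/zw17.png',cv2.resize(a[130:300,360:640],None,fx=2.8,fy=2.8,interpolation=2)[:,:,::-1])
"
```

```text
time: 18.75
position: [560.5, -116.5, 160.3]
orientation: [0.001, 0.011, 1.0, 0.003]
force: [-0.3, 1.0, 0.5]
opening: 36.0
p [ 560.5 -116.5  160.3] yaw tooly 1.549 toolz [ 0.002  0.006 -1.   ] F [-0.3  1.   0.5] op 36.0 t 18.75 qv 0.004
d cm [-0.15  0.05 -0.23]
tw [-0.006  0.002  0.001]
time: 19.25
position: [559.7, -116.4, 157.7]
orientation: [0.0, 0.011, 1.0, 0.002]
force: [-0.1, -0.2, 0.9]
opening: 85.1
p [ 559.7 -116.4  157.7] yaw tooly 1.549 toolz [ 0.     0.004 -1.   ] F [-0.1 -0.2  0.9] op 85.1 t 19.25 qv 0.007
d cm [-0.07  0.04  0.03]
tw [-0.004  0.     0.001]
```

View pics/zw17.png

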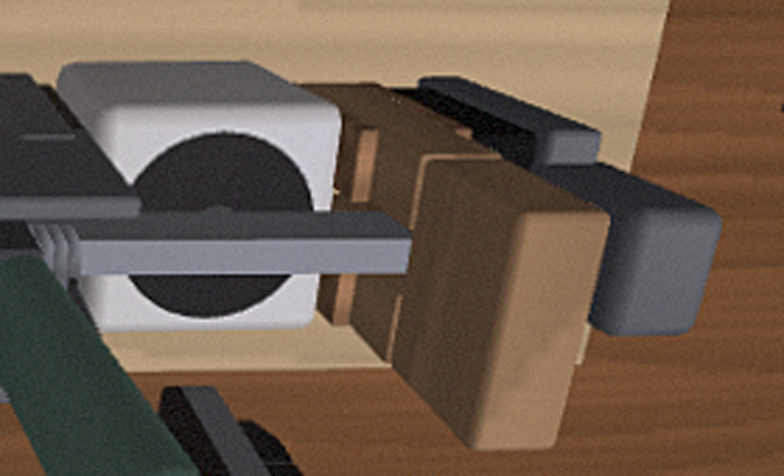

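```bash
cat > m.py <<'E'
from h import *
z=lambda u,v:(360+u/2.8,130+v/2.8)
def m(f,j,j2,p,pr,b,c):
  d=load(f);print(f,'jaw',onz(d,*z(*j),118).round(1),onz(d,*z(*j2),118).round(1),'pad top',onz(d,*z(*p),140).round(1),onz(d,*z(*pr),140).round(1),'tooth',onz(d,*z(*b),104).round(1),'cube',onz(d,*z(*c),78).round(1))
E
python3 -c "
from m import *
m('w17',(607,334),(720,212),(472,448),(555,448),(78,260),(341,115))"
```

```text
w17 jaw [573.8  39.1 118. ] [546.6  57.8 118. ] pad top [585.8  -1.6 140. ] [586.6  15.5 140. ] tooth [559.6 -72.8 104. ] cube [535.3  -6.6  78. ]
```

```bash
python3 -m creep '{"delta_pos":[[-0.05,0.05,0],[0,-0.1,0],[0,-0.15,0],[0,-0.15,0],[0,0,0]],"twist":[[-0.004,0,0],[0,0,0],[0,0,0],[0,0,0],[0,0,0]]}' 3.6; python3 -c "
from h import *
from st import st
st([559,-116,158],1.55)
snap('wrist','w18')
a=load('w18')['im'];cv2.imwrite('pics/zw18.png',cv2.resize(a[130:300,360:640],None,fx=2.8,fy=2.8,interpolation=2)[:,:,::-1])
"
```

```text
time: 19.92
position: [560.5, -116.5, 160.3]
orientation: [0.002, 0.011, 1.0, 0.003]
force: [0.2, 0.3, 0.9]
opening: 36.4
p [ 560.5 -116.5  160.3] yaw tooly 1.548 toolz [ 0.003  0.006 -1.   ] F [0.2 0.3 0.9] op 36.4 t 19.93 qv 0.003
d cm [-0.15  0.05 -0.23]
tw [-0.006  0.003  0.002]
```

View pics/zw18.png

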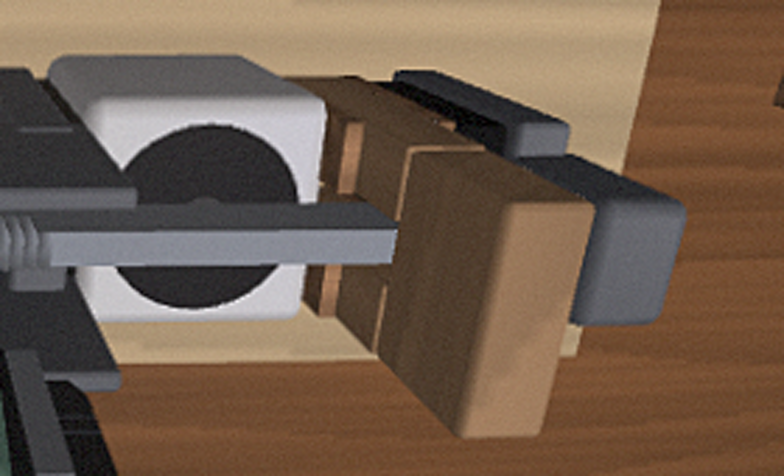

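```bash
python3 -c "
from m import *
m('w18',(570,323),(685,205),(458,436),(541,436),(48,248),(326,108))"
python3 -m creep '{"delta_pos":[[-0.1,0.1,-0.1],[0,0,0],[0,0,0],[0,0,0]],"twist":[[0,0,0],[0,0,0],[0,0,0],[0,0,0]]}' 8.5;python3 -c "
from h import *
from st import st
st([559,-116,158],1.55)
snap('wrist','w19')
a=load('w19')['im'];cv2.imwrite('pics/zw19.png',cv2.resize(a[130:300,360:640],None,fx=2.8,fy=2.8,interpolation=2)[:,:,::-1])
"
```

```text
w18 jaw [573.4  32.4 118. ] [547.   52.2 118. ] pad top [585.8  -3.  140. ] [586.7  14.3 140. ] tooth [558.7 -78.9 104. ] cube [535.3  -8.9  78. ]
time: 20.48
position: [558.8, -116.8, 157.9]
orientation: [0.001, 0.011, 1.0, 0.002]
force: [-0.9, 0.3, -0.3]
opening: 84.9
p [ 558.8 -116.8  157.9] yaw tooly 1.549 toolz [ 0.002  0.003 -1.   ] F [-0.9  0.3 -0.3] op 84.9 t 20.48 qv 0.006
d cm [0.02 0.08 0.01]
tw [-0.003  0.002  0.001]
```

View pics/zw19.png

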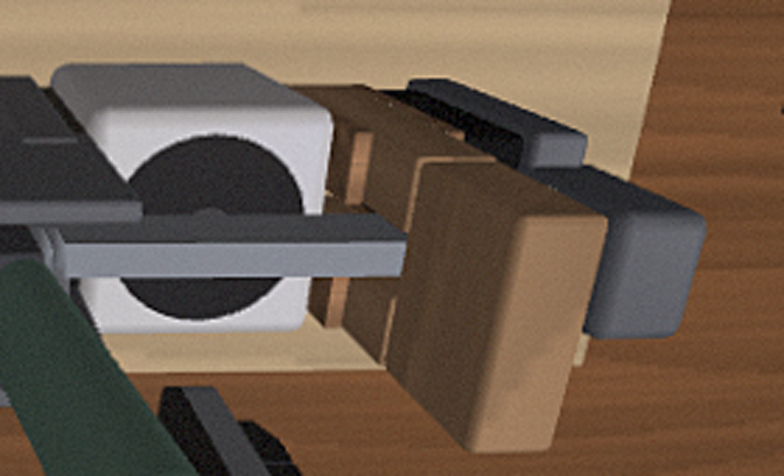

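```bash
python3 -c "
from m import *
m('w19',(594,338),(705,220),(468,450),(550,450),(64,263),(331,118))
d=load('w19');print(proj(d,(562,20,140)))
for f,p in (('w15',(0,0)),): pass
snap('scene','s19');b=load('s19')['im']
cv2.imwrite('pics/zs19.png',cv2.resize(b[165:255,240:350],None,fx=6.6,fy=6.6,interpolation=2)[:,:,::-1])"
```

```text
w19 jaw [573.9  36.1 118. ] [547.6  54.6 118. ] pad top [585.6  -2.6 140. ] [586.4  14.4 140. ] tooth [559.4 -76.2 104. ] cube [535.2  -9.2  78. ]
(np.float64(576.2187207490014), np.float64(250.45250982251846))
```

View pics/zs19.png

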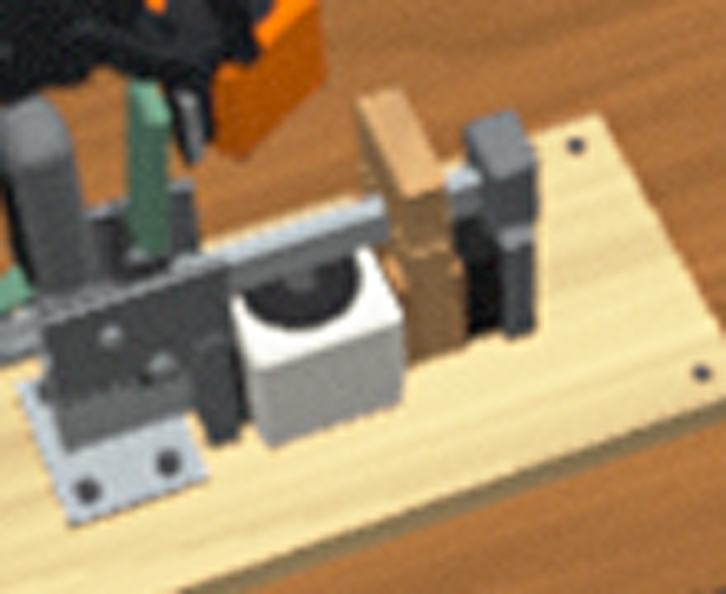

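```bash
python3 -m creep '{"delta_pos":[[0,0.05,0],[0,-0.1,0],[0,-0.15,0],[0,-0.15,0],[0,0,0]],"twist":[[-0.003,0.002,0],[0,0,0],[0,0,0],[0,0,0],[0,0,0]]}' 3.6; python3 -c "
from h import *
from st import st
st([559,-116,158],1.55)
snap('wrist','w20');snap('scene','s20');b=load('s20')['im']
cv2.imwrite('pics/zs20.png',cv2.resize(b[165:255,240:350],None,fx=6.6,fy=6.6,interpolation=2)[:,:,::-1])
a=load('w20')['im'];cv2.imwrite('pics/zw20.png',cv2.resize(a[130:300,360:640],None,fx=2.8,fy=2.8,interpolation=2)[:,:,::-1])
"
```

```text
time: 21.2
position: [560.0, -116.4, 160.6]
orientation: [0.001, 0.012, 1.0, 0.004]
force: [0.1, 0.8, 1.8]
opening: 36.3
p [ 560.  -116.4  160.6] yaw tooly 1.548 toolz [ 0.002  0.007 -1.   ] F [0.1 0.8 1.8] op 36.3 t 21.2 qv 0.002
d cm [-0.1   0.04 -0.26]
tw [-0.007  0.002  0.002]
```

View pics/zw20.png

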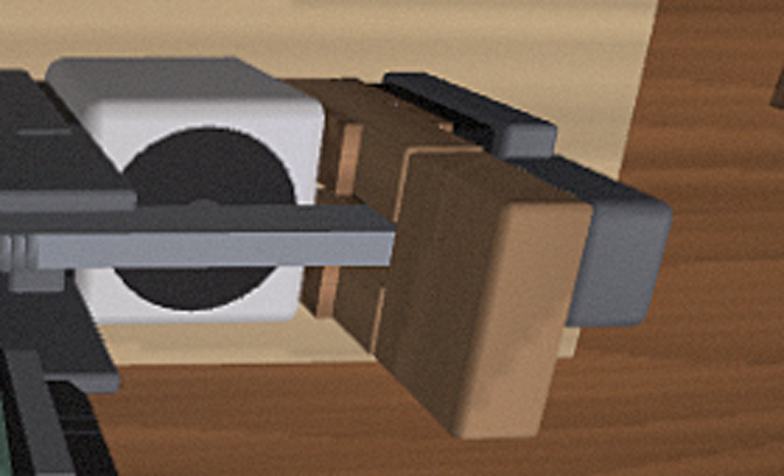

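View pics/zs20.png

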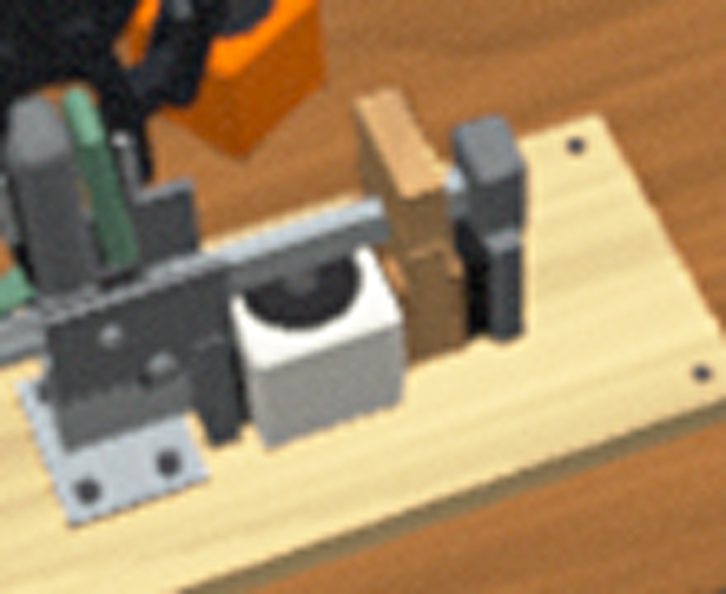

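```bash
python3 -c "
from m import *
m('w20',(556,325),(670,207),(455,437),(540,437),(38,250),(325,110))
# scene: jaw right edge, z=118 front-corner
s=load('s19');y=lambda u,v:(240+(u+.5)/6.6-.5,165+(v+.5)/6.6-.5)
for p in ((537,160),(525,165)): print(onz(s,*y(*p),118))
print('face visible bottom-right corner z=28: s19',onz(s,*y(500,333),28),'s20',onz(s,*y(492,335),28),'cork outer bottom z34',onz(s,*y(466,348),34))
"
```

```text
w20 jaw [573.5  29.8 118. ] [547.1  49.5 118. ] pad top [585.8  -3.2 140. ] [586.7  14.6 140. ] tooth [558.6 -80.8 104. ] cube [535.3  -8.7  78. ]
[574.93963844  56.21132312 118.        ]
[575.30288655  51.2297556  118.        ]
face visible bottom-right corner z=28: s19 [580.85399342  37.15628484  28.        ] s20 [580.46627961  33.9377719   28.        ] cork outer bottom z34 [586.11254131  20.73113512  34.        ]
```

```bash
python3 -m creep '{"delta_pos":[[-0.1,0.1,-0.2],[0,0,0],[0,0,0],[0,0,0]],"twist":[[-0.005,0.002,0],[0,0,0],[0,0,0],[0,0,0]]}' 8.5;python3 -c "
from h import *
from st import st
st([559,-116,158],1.55)
snap('wrist','w21');snap('scene','s21');b=load('s21')['im']
cv2.imwrite('pics/zs21.png',cv2.resize(b[165:255,240:350],None,fx=6.6,fy=6.6,interpolation=2)[:,:,::-1])
a=load('w21')['im'];cv2.imwrite('pics/zw21.png',cv2.resize(a[130:300,360:640],None,fx=2.8,fy=2.8,interpolation=2)[:,:,::-1])
"
```

```text
time: 21.8
position: [558.6, -116.6, 157.0]
orientation: [-0.001, 0.012, 1.0, -0.0]
force: [-0.5, -0.1, 0.3]
opening: 84.6
p [ 558.6 -116.6  157. ] yaw tooly 1.548 toolz [-0.001 -0.    -1.   ] F [-0.5 -0.1  0.3] op 84.6 t 21.8 qv 0.009
d cm [0.04 0.06 0.1 ]
tw [ 0.    -0.001  0.002]
```

View pics/zw21.png

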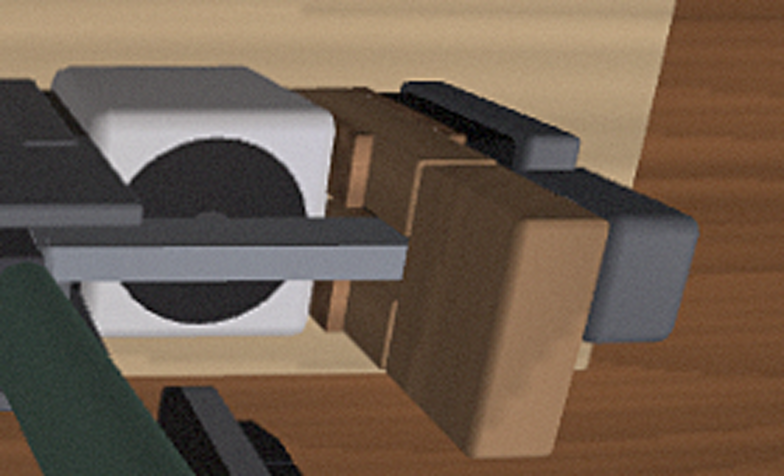

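View pics/zs21.png

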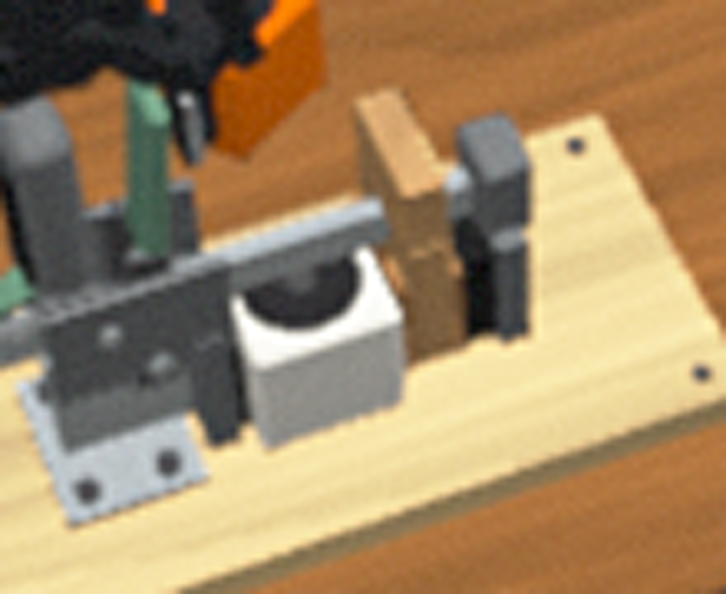

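```bash
python3 -m creep '{"delta_pos":[[0,-0.15,0.1],[0,-0.15,0],[0,-0.15,0],[0,-0.1,0]],"twist":[[0,0,0],[0,0,0],[0,0,0],[0,0,0]]}' 5.0; python3 st.py 559 -118.5 159 1.55
python3 -m creep '{"delta_pos":[[0,-0.2,0],[0,-0.2,0]],"twist":[[0,0,0],[0,0,0]]}' 4.5; python3 st.py 559 -118.5 159 1.55
```

```text
time: 22.4
position: [559.6, -113.1, 159.9]
orientation: [0.0, 0.014, 1.0, 0.009]
force: [0.8, 6.1, -1.4]
opening: 50.0
p [ 559.6 -113.1  159.9] yaw tooly 1.544 toolz [ 0.001  0.018 -1.   ] F [ 0.8  6.1 -1.4] op 50.0 t 22.4 qv 0.042
d cm [-0.06 -0.54 -0.09]
tw [-0.018  0.001  0.006]
time: 22.65
position: [559.7, -112.1, 160.5]
orientation: [0.0, 0.014, 1.0, 0.013]
force: [0.8, 6.5, -0.5]
opening: 45.2
p [ 559.7 -112.1  160.5] yaw tooly 1.544 toolz [ 0.     0.027 -1.   ] F [ 0.8  6.5 -0.5] op 45.2 t 22.65 qv 0.032
d cm [-0.07 -0.64 -0.15]
tw [-0.027  0.     0.006]
```

```bash
python3 -m creep '{"delta_pos":[[0,-0.3,-0.1],[0,-0.2,0],[0,-0.1,0]],"twist":[[-0.03,0,0.006],[-0.01,0,0],[0,0,0]]}' 4.1; python3 -c "
from h import *
from st import st
st([559,-116,158],1.55)
snap('wrist','w22');snap('scene','s22');b=load('s22')['im']
cv2.imwrite('pics/zs22.png',cv2.resize(b[165:255,240:350],None,fx=6.6,fy=6.6,interpolation=2)[:,:,::-1])
a=load('w22')['im'];cv2.imwrite('pics/zw22.png',cv2.resize(a[130:300,360:640],None,fx=2.8,fy=2.8,interpolation=2)[:,:,::-1])
"
```

```text
time: 23.02
position: [559.6, -114.3, 160.7]
orientation: [-0.0, 0.011, 1.0, -0.003]
force: [1.3, 5.0, 0.4]
opening: 41.2
p [ 559.6 -114.3  160.7] yaw tooly 1.548 toolz [-0.    -0.007 -1.   ] F [1.3 5.  0.4] op 41.2 t 23.02 qv 0.017
d cm [-0.06 -0.17 -0.27]
tw [ 0.007 -0.     0.002]
```

View pics/zw22.png

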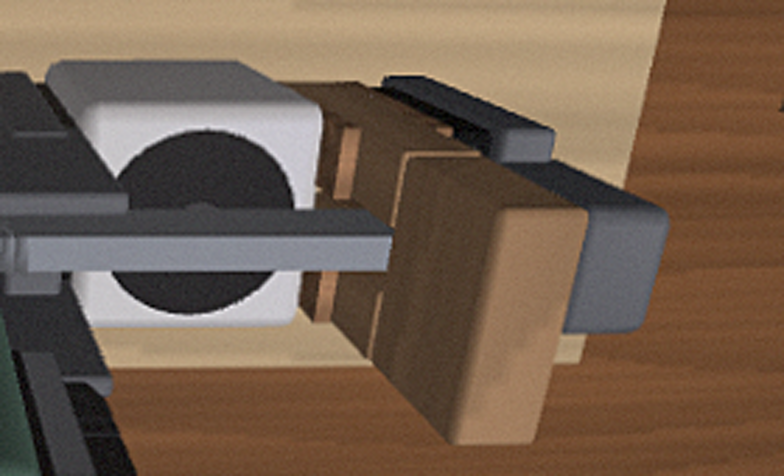

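View pics/zs22.png

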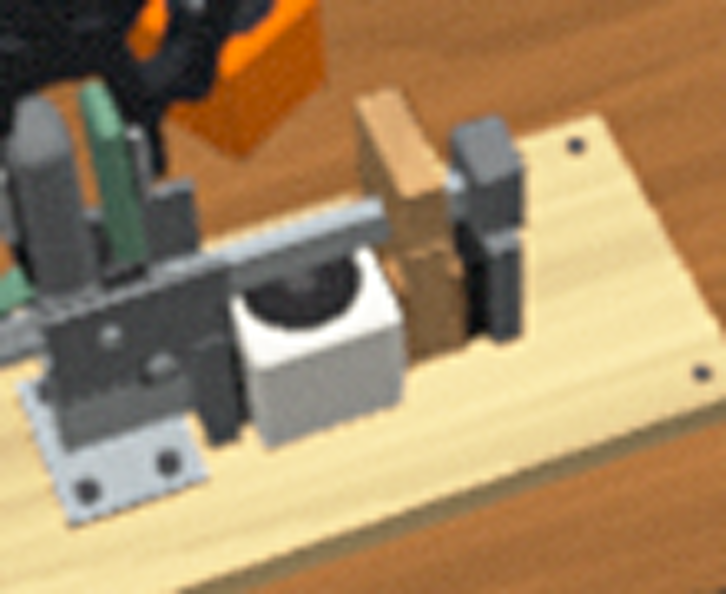

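```bash
cat > jw.py <<'E'
from h import *
def g(f): return cv2.cvtColor(load(f)['im'],cv2.COLOR_RGB2GRAY).astype(np.float32)
def mv(ref,f,box):
    x0,y0,x1,y1=box;T=cv2.resize(g(ref)[y0:y1,x0:x1],None,fx=10,fy=10,interpolation=cv2.INTER_CUBIC)
    m=5;I=cv2.resize(g(f)[y0-m:y1+m,x0-m:x1+m],None,fx=10,fy=10,interpolation=cv2.INTER_CUBIC)
    r=cv2.matchTemplate(I,T,cv2.TM_CCOEFF_NORMED);_,v,_,l=cv2.minMaxLoc(r);return (l[0]/10-m,l[1]/10-m),round(v,3)
s=load('s9');a=np.array(proj(s,(570,50,110)));b=np.array(proj(s,(570,40,110)));U=(b-a)/10
def jaw(f,ref='s20',box=(311,182,321,199)):
    (dx,dy),v=mv(ref,f,box);return round(float(np.dot([dx,dy],U)/np.dot(U,U)),2),(dx,dy),v
if __name__=='__main__':
    import sys
    print('px/mm',U)
    for f in sys.argv[1:]: print(f,jaw(f),'pad top',mv('s20',f,(294,178,304,193)),'cube',mv('s20',f,(275,208,300,230)))
E
python3 jw.py s19 s20 s21 s22
```

```text
px/mm [-0.37551107  0.1303529 ]
s19 (-5.01, (1.9000000000000004, -0.5999999999999996), 0.99) pad top ((0.40000000000000036, -0.09999999999999964), 0.987) cube ((0.0, 0.0), 0.999)
s20 (0.0, (0.0, 0.0), 0.999) pad top ((0.0, 0.0), 0.999) cube ((0.0, 0.0), 0.999)
s21 (-2.07, (0.7999999999999998, -0.20000000000000018), 0.995) pad top ((0.0, 0.0), 0.994) cube ((0.0, 0.0), 0.999)
s22 (0.8, (-0.2999999999999998, 0.09999999999999964), 0.994) pad top ((0.0, 0.0), 0.996) cube ((0.0, 0.0), 0.998)
```

```bash
python3 -m creep '{"delta_pos":[[0,-0.15,-0.1],[0,-0.15,0],[0,-0.1,0],[0,0,0]],"twist":[[0.005,0,0],[0,0,0],[0,0,0],[0,0,0]]}' 3.7; python3 -c "
from h import *
from st import st
st([559,-116,158],1.55)
snap('wrist','w23');snap('scene','s23');b=load('s23')['im']
cv2.imwrite('pics/zs23.png',cv2.resize(b[165:255,240:350],None,fx=6.6,fy=6.6,interpolation=2)[:,:,::-1])
a=load('w23')['im'];cv2.imwrite('pics/zw23.png',cv2.resize(a[130:300,360:640],None,fx=2.8,fy=2.8,interpolation=2)[:,:,::-1])
"; python3 jw.py s22 s23
```

```text
time: 23.62
position: [559.6, -116.0, 161.2]
orientation: [-0.0, 0.011, 1.0, 0.002]
force: [-1.5, 3.8, 2.0]
opening: 37.3
p [ 559.6 -116.   161.2] yaw tooly 1.548 toolz [-0.001  0.004 -1.   ] F [-1.5  3.8  2. ] op 37.3 t 23.62 qv 0.003
d cm [-0.06  0.   -0.32]
tw [-0.004 -0.001  0.002]
px/mm [-0.37551107  0.1303529 ]
s22 (0.8, (-0.2999999999999998, 0.09999999999999964), 0.994) pad top ((0.0, 0.0), 0.996) cube ((0.0, 0.0), 0.998)
s23 (1.91, (-0.7000000000000002, 0.2999999999999998), 0.995) pad top ((0.0, 0.0), 0.997) cube ((0.0, 0.0), 0.998)
```

View pics/zs23.png

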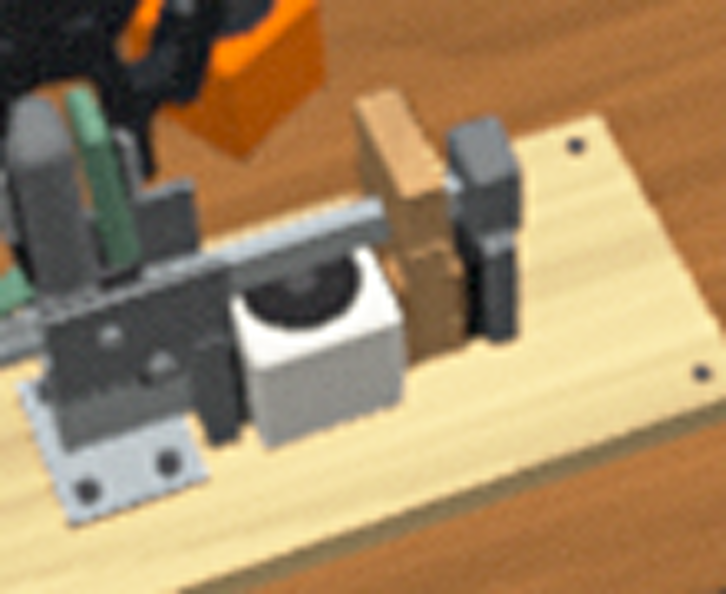

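View pics/zw23.png

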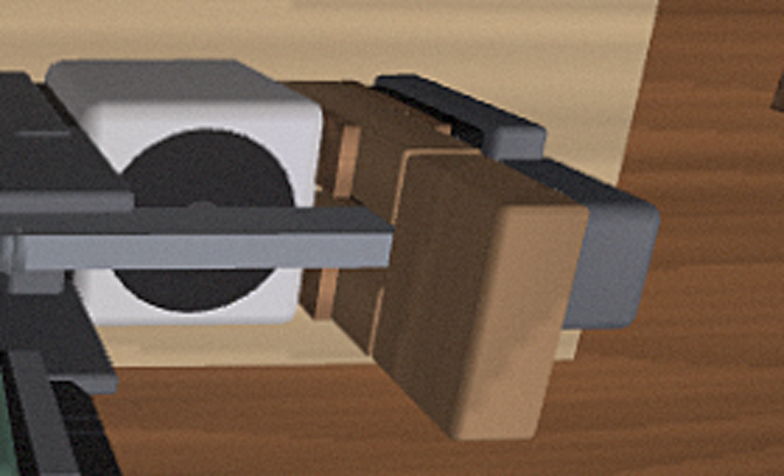

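```bash
python3 -m creep '{"delta_pos":[[0,-0.3,-0.1],[0,-0.3,0],[0,-0.2,0]],"twist":[[0,0,0],[0,0,0],[0,0,0]]}' 4.1; python3 st.py 559 -118.5 159 1.55;python3 -m creep '{"delta_pos":[[0,-0.3,0],[0,-0.2,0]],"twist":[[0,0,0],[0,0,0]]}' ; python3 st.py 559 -118.5 159 1.55; python3 -c "
from h import *
snap('scene','s24')";python3 jw.py s24; python3 st.py
```

```text
time: 24.1
position: [559.5, -114.8, 160.2]
orientation: [-0.001, 0.014, 1.0, 0.012]
force: [0.1, 9.7, 1.7]
opening: 41.0
p [ 559.5 -114.8  160.2] yaw tooly 1.543 toolz [-0.002  0.023 -1.   ] F [0.1 9.7 1.7] op 41.0 t 24.1 qv 0.044
d cm [-0.05 -0.37 -0.12]
tw [-0.023 -0.002  0.007]
time: 24.35
position: [559.4, -114.7, 160.0]
orientation: [-0.002, 0.015, 1.0, 0.017]
force: [0.2, 10.5, 1.4]
opening: 41.0
p [ 559.4 -114.7  160. ] yaw tooly 1.542 toolz [-0.003  0.033 -0.999] F [ 0.2 10.5  1.4] op 41.0 t 24.35 qv 0.039
d cm [-0.04 -0.38 -0.1 ]
tw [-0.033 -0.003  0.008]
px/mm [-0.37551107  0.1303529 ]
s24 (1.35, (-0.5, 0.20000000000000018), 0.992) pad top ((0.09999999999999964, 0.0), 0.993) cube ((0.0, 0.0), 0.998)
p [ 559.4 -114.7  160. ] yaw tooly 1.541 toolz [-0.003  0.033 -0.999] F [0.4 9.6 1.5] op 41.1 t 24.4 qv 0.006
```

```bash
python3 -m creep '{"delta_pos":[[0,-0.1,-0.1],[0,-0.1,0],[0,-0.1,0],[0,-0.1,0],[0,0,0]],"twist":[[-0.03,0,0.006],[-0.01,0,0],[0,0,0],[0,0,0],[0,0,0]]}' 3.65; python3 st.py 559 -116 159 1.55;python3 -m creep '{"delta_pos":[[0,0,0],[0,0,0],[0,0,0],[0,0,0]],"twist":[[0,0,0],[0,0,0],[0,0,0],[0,0,0]]}'; python3 -c "
from h import *
from st import st
st()
snap('scene','s25');snap('wrist','w25')
b=load('s25')['im']
cv2.imwrite('pics/zs25.png',cv2.resize(b[165:255,240:350],None,fx=6.6,fy=6.6,interpolation=2)[:,:,::-1])";python3 jw.py s25
```

```text
time: 25.02
position: [559.4, -116.3, 160.2]
orientation: [-0.002, 0.013, 1.0, -0.0]
force: [0.3, 3.0, 2.3]
opening: 37.0
p [ 559.4 -116.3  160.2] yaw tooly 1.545 toolz [-0.004 -0.    -1.   ] F [0.3 3.  2.3] op 37.0 t 25.02 qv 0.002
d cm [-0.04  0.03 -0.12]
tw [ 0.    -0.004  0.005]
time: 25.52
position: [559.3, -116.3, 160.2]
orientation: [-0.002, 0.013, 1.0, 0.0]
force: [0.4, 5.5, 2.4]
opening: 36.9
p [ 559.3 -116.3  160.2] yaw tooly 1.545 toolz [-0.004  0.    -1.   ] F [0.4 5.5 2.4] op 36.9 t 25.52 qv 0.002
px/mm [-0.37551107  0.1303529 ]
s25 (2.15, (-0.7999999999999998, 0.2999999999999998), 0.994) pad top ((0.0, 0.0), 0.996) cube ((0.0, 0.0), 0.998)
```

View pics/w25.png

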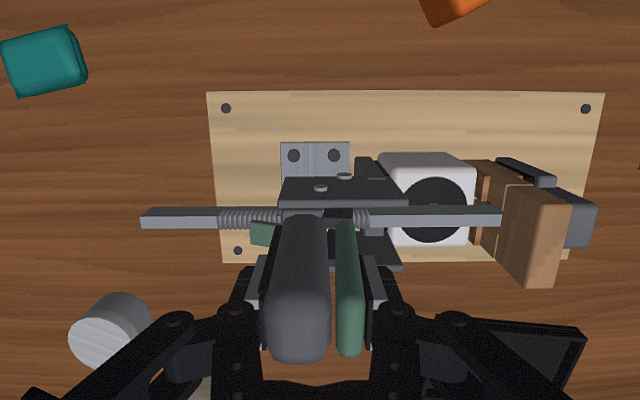

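View pics/zs25.png

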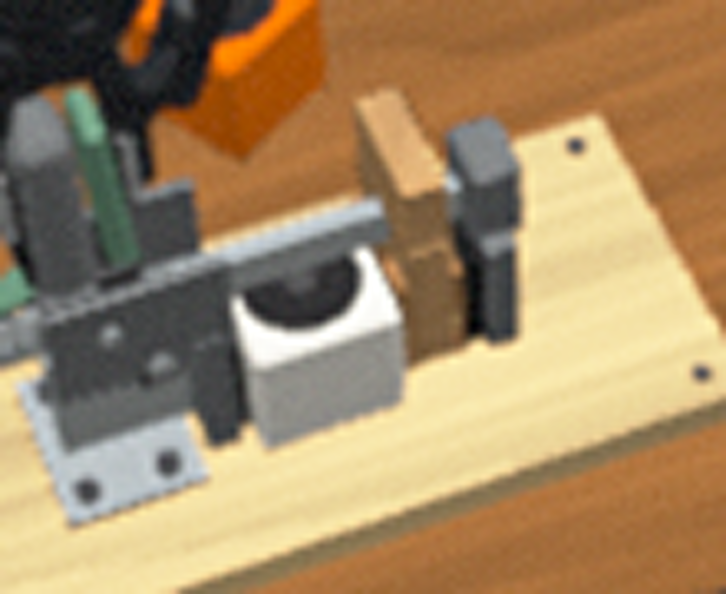

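```bash
python3 -c "
from h import *
print(env.close_job())"; python3 st.py
```

```text
the job is handed in; nothing more can be done
None
the job is handed in; nothing more can be done
```

I hung the smaller pad (about 50 mm wide, 106 mm tall) astride the bar, let go of it, and pumped the trigger seven strokes. I handed the job in at about 25.6 s with the trigger still squeezed.

**Last checks:**
- **Grip:** the opening was about 37 mm, where fully squeezed is 36 mm, and it held steady over the last 0.5 s.
- **Pad and cube:** neither moved in the scene pictures between the last checks. The pad looked upright and was clear of the fingers.
- **Cube position:** stroke 5 slid the cube about 2.4 mm, and it did not move in later strokes, so I took it to be against the standing jaw.

**Pressing force:** I could not read this directly. From how far the jaw had moved past contact, the rubber face was pressed in about 4 to 4.5 mm, which is roughly 16 to 18 N. About 10 N of push-back on the trigger blade, measured 0.8 mm of jaw travel earlier, suggested about 15 N at that point, which agrees. The uncertainty is about ±1 mm, or ±4 N.

**Seen on the way:**
- The pad leaned towards the cube after stroke 3, by roughly 0.1 to 0.15 rad, and straightened itself in the next stroke.
- My single-picture estimates of the jaw's position disagreed by several millimetres. For the final squeeze I used the jaw's shift between scene pictures instead.

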